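# Hang the carriers, load the welded collars, send the rail

### The job

First hang both carriers on the conveyor rail by hooking each over the yellow anti-jump lip and lowering it gently until it is fully seated behind, square to the rail and well within its ends. Then thread every welded collar lying on the mat onto the posts of the hung carriers, at most two to a post, lying flat and fully down; last, throw the red-balled line lever all the way over. Leave the jar and the brush where they are.

Things in the scene. Friction and masses are not known exactly. Their poses are not given: they have to be found in the camera images.
- rail: Fixed conveyor rail section, 360 mm long along its y, -x side to the robot. Origin: on the bench under the rear face of the yellow lip, mid-length. Behind the lip an open-topped channel 40 mm wide (x 0 to 40 mm, floor at z = 135 mm), then a rear wall (x 40 to 46 mm, top z = 163 mm). Two foot plates (x -10 to 100 mm, 50 mm wide, 8 mm high) at y = +-165 mm
- lip_top (a point): Rear upper edge of the yellow upright anti-jump lip, mid-length, 175 mm above the bench; the lip is 8 mm thick (x -8 to 0 mm) and runs the whole rail. Axes as the rail's
- sway_bar (a point): Middle of the axis of the round steel anti-sway bar, 16 mm across, that runs under the lip 95 mm above the bench, its front flush with the lip's front (x = -8 mm). The uprights of hung carriers lean on it
- line_lever_base: Fixed grey block 70 x 50 x 25 mm (x, y, z) of the line lever; origin under its centre. The lever pivots about the block's y axis 22 mm up, and swings from its -x side to its +x side
- line_lever_tip (a point): Centre of the red ball (26 mm across) at the end of the 80 mm steel line lever, about 92 mm above the bench at either end of its swing
- line_lever (a joint): Angle of the line lever (rad): 0 leaning to the block's -x side, 0.5 upright, 1.0 fully thrown to the block's +x side; it stays where it is left and moves with about 1 N at the ball
- carrier1: Loose carrier, about 0.35 kg, standing on the bench on its aluminium tray plate 125 x 90 x 8 mm (x -125 to 0). Origin: bench level under the rear face of its grey upright plate (8 mm thick, x -8 to 0, 90 mm wide, 105 mm high), mid-width; x points rearward to the hook, z up. Hung and let go, it sags forward about 0.1 rad onto the anti-sway bar, tray plate some 70 mm above the bench
- carrier1_tab (a point): Middle of the carrier's orange grip tab (x = -4, z = 137 mm of the carrier): 8 mm thick in x, 50 mm wide, from z = 111 to 155 mm, right above the upright. The weight hangs some 45 mm in front of it
- carrier1_hook (a point): Inner corner of the carrier's hook (x = 16, z = 105 mm of the carrier), 70 mm wide: underside of its flat top, 6 mm thick, that comes to rest on the lip's top, at the inner face of the down-turned tongue (x 16 to 22 mm, lower end at z = 79 mm) that goes behind the lip. Gap from upright to tongue 16 mm
- carrier1_post (a point): Foot of the carrier's steel post, on the upper side of its tray plate (x = -95, z = 8 mm of the carrier); post 16 mm in diameter, 56 mm high, tapered tip
- carrier2: Loose carrier, about 0.35 kg, standing on the bench on its aluminium tray plate 125 x 90 x 8 mm (x -125 to 0). Origin: bench level under the rear face of its grey upright plate (8 mm thick, x -8 to 0, 90 mm wide, 105 mm high), mid-width; x points rearward to the hook, z up. Hung and let go, it sags forward about 0.1 rad onto the anti-sway bar, tray plate some 70 mm above the bench
- carrier2_tab (a point): Middle of the carrier's orange grip tab (x = -4, z = 137 mm of the carrier): 8 mm thick in x, 50 mm wide, from z = 111 to 155 mm, right above the upright. The weight hangs some 45 mm in front of it
- carrier2_hook (a point): Inner corner of the carrier's hook (x = 16, z = 105 mm of the carrier), 70 mm wide: underside of its flat top, 6 mm thick, that comes to rest on the lip's top, at the inner face of the down-turned tongue (x 16 to 22 mm, lower end at z = 79 mm) that goes behind the lip. Gap from upright to tongue 16 mm
- carrier2_post (a point): Foot of the carrier's steel post, on the upper side of its tray plate (x = -95, z = 8 mm of the carrier); post 16 mm in diameter, 56 mm high, tapered tip
- collar1: Steel collar with a copper-coloured weld bead on top, 80 g: outer diameter 60 mm, hole 32 mm, 22 mm high, lying flat on the black mat (3 mm thick). Origin: centre of its underside, z along the hole. May be absent
- collar2: Steel collar with a copper-coloured weld bead on top, 80 g: outer diameter 60 mm, hole 32 mm, 22 mm high, lying flat on the black mat (3 mm thick). Origin: centre of its underside, z along the hole. May be absent
- collar3: Steel collar with a copper-coloured weld bead on top, 80 g: outer diameter 60 mm, hole 32 mm, 22 mm high, lying flat on the black mat (3 mm thick). Origin: centre of its underside, z along the hole. May be absent
- collar4: Steel collar with a copper-coloured weld bead on top, 80 g: outer diameter 60 mm, hole 32 mm, 22 mm high, lying flat on the black mat (3 mm thick). Origin: centre of its underside, z along the hole. May be absent
- flux_jar: Bystander: lidded jar 60 mm across, 90 mm high; origin under its centre
- brush: Bystander: brush, 200 mm long, lying on the bench; origin under its middle
Mind the look-alikes: they are no part of the job. Leave any purple look-alike of the carrier1 alone. What is shaped like the collar2 but pink or turquoise is not meant.

How it is judged:
On the way, in this order (a step that is already met when the one before it is completed fails the run):
1. both carriers hang seated behind the lip, let go (x of carrier1_hook in the frame of rail between -0.004 and 0.012 m and z of carrier1_hook in the frame of lip_top between -0.006 and 0.006 m and y of carrier1_hook in the frame of rail between -0.145 and 0.145 m and angle between each of carrier1, carrier2's own z axis and vertical below 0.2 rad and angle between the x axis of each of carrier1, carrier2 and the x axis of rail, either way round below 0.2 rad and contact force between each of carrier1, carrier2 and the fingers below 0.5 N and linear speed of each of carrier1, carrier2 below 0.03 m/s and x of carrier2_hook in the frame of rail between -0.004 and 0.012 m and z of carrier2_hook in the frame of lip_top between -0.006 and 0.006 m and y of carrier2_hook in the frame of rail between -0.145 and 0.145 m), for 0.3 s.
2. every collar is threaded on a post of a hung carrier, let go (all of step 1 and ((horizontal distance between collar1 and carrier1_post below 0.016 m and z of collar1 in the frame of carrier1_post between -0.005 and 0.028 m and angle between collar1's own z axis and vertical below 0.25 rad) or (horizontal distance between collar1 and carrier2_post below 0.016 m and z of collar1 in the frame of carrier2_post between -0.005 and 0.028 m and angle between collar1's own z axis and vertical below 0.25 rad)) and contact force between each of collar1, collar2, collar3, collar4 and the fingers below 0.5 N and linear speed of each of collar1, collar2, collar3, collar4 below 0.03 m/s and ((horizontal distance between collar2 and carrier1_post below 0.016 m and z of collar2 in the frame of carrier1_post between -0.005 and 0.028 m and angle between collar2's own z axis and vertical below 0.25 rad) or (horizontal distance between collar2 and carrier2_post below 0.016 m and z of collar2 in the frame of carrier2_post between -0.005 and 0.028 m and angle between collar2's own z axis and vertical below 0.25 rad)) and ((horizontal distance between collar3 and carrier1_post below 0.016 m and z of collar3 in the frame of carrier1_post between -0.005 and 0.028 m and angle between collar3's own z axis and vertical below 0.25 rad) or (horizontal distance between collar3 and carrier2_post below 0.016 m and z of collar3 in the frame of carrier2_post between -0.005 and 0.028 m and angle between collar3's own z axis and vertical below 0.25 rad)) and ((horizontal distance between collar4 and carrier1_post below 0.016 m and z of collar4 in the frame of carrier1_post between -0.005 and 0.028 m and angle between collar4's own z axis and vertical below 0.25 rad) or (horizontal distance between collar4 and carrier2_post below 0.016 m and z of collar4 in the frame of carrier2_post between -0.005 and 0.028 m and angle between collar4's own z axis and vertical below 0.25 rad))), for 0.3 s.
3. the line lever is thrown over (value of joint line_lever above 0.85 rad), for 0.1 s.
At the end, for the whole second after the job is handed in: Carriers: hook corner -4..12 mm behind the lip, within 6 mm of its top, tilt and skew < 0.2 rad, within 145 mm of mid-rail. Each collar < 16 mm from a post foot, underside < 28 mm above the tray plate, tilt < 0.25 rad. Lever > 0.85 rad. All released, at rest (all of step 2 and value of joint line_lever above 0.85 rad); the robot touches nothing.
It fails at once if the jar is moved more than 30 mm (distance of flux_jar from where it was at the start of the episode above 0.03 m).
It fails at once if the brush is moved more than 30 mm (distance of brush from where it was at the start of the episode above 0.03 m).
It fails at once if a carrier is dropped or rammed on the rail (over 80 N) (contact force between carrier1 and rail above 80 N).
It fails at once if a carrier is dropped or rammed on the rail (over 80 N) (contact force between carrier2 and rail above 80 N).
Of collar1, collar2, collar3, collar4 only 3 to 4 are there at a start; the rules pass over those that are not, and their reading is None.
At some moment in a run one of collar1, collar2, collar3, collar4 may be knocked a few centimetres aside while the robot is not near it.
It also fails if it takes over 210 s, if anything falls off the work surface, if the arm or the gripper's body presses on something with over 40 N, if the wrist force passes 120 N, or if a joint passes its speed limit or range.

### The arm

A 7-joint arm with a two-finger parallel gripper is mounted at the origin on the work surface. World frame = base frame: x ahead of the robot, y to its left, z up, the work surface at z = 0. Lengths are in m, angles in rad, forces in N, time in s.
With the tool pointing down it reaches from about 0.4 to 0.85 m from the base axis. Payload 10.4 kg.
Tool frame: the origin (TCP) lies at the very end of the fingers, on their centre line; the grasp point (between the pads) lies 19 mm behind it; z points along the fingers, y is the direction in which the jaws open and shut (so a half turn about z gives the same grasp; the last joint's range is limited). The gripper opens to 87 mm and grips with 3 to 60 N. Pads are 19 mm wide; open, the fingers measure 117 mm over their backs; the gripper's body (75 mm by 190 mm) begins 51 mm behind the grasp point.
Start: joints at [1.296, 0.332, -0.065, 1.46, 0.022, 1.35, -0.088], TCP at [0.156, -0.605, 0.223] pointing down, gripper open.
Joint ranges: [-2.6, 2.6], [-0.5, 2.12], [-1.47, 1.34], [0.16, 2.42], [-1.27, 4.41], [0.06, 2.06], [-2.6, 2.6]. Speed limits (rad/s): [2.22, 2.22, 2.79, 2.79, 3.14, 3.14, 3.14].

### API

Orientations are given as a unit quaternion [x, y, z, w].
In Python, from bench import r, eyes, job gives the robot as it stands. The module is installed in compiled form; this text tells all that it offers.
- The arm moves only by the tool play_rows, never from a script. Its argument "motion" is a list of rows, each a list of 7 numbers: the shift along the tool's x, y, z as a fraction of full scale, then the turn, a rotation vector about the tool's x, y, z as a fraction of full scale, then the opening in per cent of the stroke, from 0 (shut) to 100 (fully open). A call has 1 to 5 rows; each row is the pose to reach, as a shift and turn from the pose commanded when the call began, along the tool's axes at that moment; what a row does not reach only later rows make up. Full scale, the value 1, is 0.2 m for a shift and 90 degrees for a turn. A row lasts 1/8 s, in which the tool goes at most 62.5 mm and 10.7 degrees, less where a joint would pass 70% of its speed; a pose out of reach is approached as far as the arm can. A call with a number of a shift or a turn outside -1 to 1 is refused whole. A call with a gripper value outside its range is refused whole. The fingers move at their own pace and stop on an object; "squeeze" is the grip in N (left out, the last holds). Time passes only in rows, so rows that repeat a pose let the fingers close. It gives the time, the measured TCP pose, the force and the opening at its end, in the units of the state.
- r.read_state(): the state, without advancing time (a new reading comes with each control period).
- eyes.camera(name): name is "scene" or "side" or "wrist"; returns a dict with "image" (400x640x3 uint8, red, green, blue), "mtx" (3x3 intrinsics, pixels), "R" (3x3) and "t" (3): a world point X has camera coordinates R X + t. Camera axes: x right, y down, z forward; pixel columns grow to the right and rows downward; lengths in m; the calibration is good to about 2 mm. The wrist camera is an equidistant fisheye: a pixel r from the principal point sees the ray r / f radians off the axis. A picture is of the moment at which its call begins. There is no depth.
- job.close_job(): hands the job in, once; it reports no verdict.
Trained networks look in a picture, given as the dict that the camera call returned (one of the last four; its "shot" number tells which), for a name from the list of things; names that differ only in an ending like _2 or _b are one class to them, and where a whole thing is asked for, a point or a joint stands for the part that bears it (a point fixed in the world has none). Each returns a list of dicts, best first, with "p" (0 to 1); they miss things now and then, are a little off and sometimes report something else, mostly with a low value. They report only what shows in the picture. A call takes as long as a camera call. They do not tell look-alikes from the thing itself.
- eyes.regions_of(picture, label): "region" (400x640 bool, what is visible of it) and "xy" ([column, row] in pixels, amid what is visible of it).
- eyes.landmark_of(picture, label): "xy" ([column, row] in pixels: a listed point, or the origin of a listed thing).
The state is a dict: "time": time; "joint_positions": joint angles; "joint_vel": joint speeds; "joint_torque": joint torques, N m; "ee_pos": TCP position; "eef_rot": TCP orientation; "ft_force": force on the tool from outside, world axes, zero at the start; "torque": the same for the moment, N m; "width": finger opening in m.
Only numpy, scipy, OpenCV 4.12 (cv2) and the standard library are available. Lean on these libraries where they do the work, as an engineer would, in place of code of your own. Each camera call takes 0.05 s, during which the arm holds its last target. There are 200 camera calls.

## Working session

There is one attempt and no reset: what is moved stays moved. The work goes in short steps, Python scripts to look and compute and a tool call to move; the robot and the scene stay as the last step left them, time stands still between calls to the robot, and variables do not carry over. Pictures are saved under pics/ and viewed, about 12 in all and at most 16, crops included, and the job is handed in when it is done.

Besides the shell and the picture viewer there is one more tool, called after "Call:" by a JSON object that holds its "name" and its "arguments", one argument or row to a line. play_rows: Moves the arm, as the interface text tells. Shift numbers are shares of 0.2 m and turn numbers shares of 90 degrees, none past 1 either way. Its arguments: {"type":"object","properties":{"motion":{"type":"array","items":{"type":"array","items":{"type":"number"}}},"squeeze":{"type":"number"}},"required":["motion"]}

```bash
mkdir -p pics; ls; cat > h.py <<'E'
import numpy as np, cv2
from scipy.spatial.transform import Rotation as Rot
from bench import r, eyes, job
def save(p,name,crop=None,scale=1):
    im=p["image"]
    if crop: a,b,c,d=crop; im=im[b:d,a:c]
    im=cv2.resize(im,None,fx=scale,fy=scale,interpolation=cv2.INTER_CUBIC)
    cv2.imwrite("pics/"+name+".png",im[:,:,::-1])
def ray(p,xy,wrist=False):
    K=np.array(p["mtx"]);R=np.array(p["R"]);t=np.array(p["t"])
    d=np.array([(xy[0]-K[0,2])/K[0,0],(xy[1]-K[1,2])/K[1,1],1.])
    if wrist:
        th=np.hypot(d[0],d[1]); s=np.sin(th)/max(th,1e-9); d=np.array([d[0]*s,d[1]*s,np.cos(th)])
    return -R.T@t, R.T@d
def atz(p,xy,z,wrist=False):
    o,d=ray(p,xy,wrist); return o+d*(z-o[2])/d[2]
def proj(p,X,wrist=False):
    K=np.array(p["mtx"]);c=np.array(p["R"])@np.array(X)+np.array(p["t"])
    if wrist:
        rr=np.hypot(c[0],c[1]);th=np.arctan2(rr,c[2]);u=c[:2]/max(rr,1e-9)*th
    else: u=c[:2]/c[2]
    return np.array([K[0,0]*u[0]+K[0,2],K[1,1]*u[1]+K[1,2]])
def tri(rays):
    A=0;b=0
    for o,d in rays:
        d=d/np.linalg.norm(d);M=np.eye(3)-np.outer(d,d);A=A+M;b=b+M@o
    return np.linalg.solve(A,b)
def move(target,zdir=None,yaw=None,q=None):
    """print shift/turn in tool units to world target; yaw=angle of tool y axis, pointing down"""
    s=r.read_state();R0=Rot.from_quat(s["eef_rot"])
    sh=R0.inv().apply(np.array(target)-s["ee_pos"])/0.2
    out=list(np.round(sh,4))
    if yaw is not None:
        best=None
        for yy in (yaw,yaw+np.pi):
            y=np.array([np.cos(yy),np.sin(yy),0]);z=np.array([0,0,-1.]);x=np.cross(y,z)
            rv=(R0.inv()*Rot.from_matrix(np.c_[x,y,z])).as_rotvec()/(np.pi/2)
            if best is None or np.linalg.norm(rv)<np.linalg.norm(best): best=rv
        out+=list(np.round(best,4))
    print("move",out,"dist",np.linalg.norm(sh)*.2)
    return out
E
python3 - <<'E'
from h import *
s=r.read_state()
for k in s: print(k,np.round(s[k],3))
ps={}
for n in("scene","side","wrist"):
    p=eyes.camera(n);ps[n]=p;save(p,"a_"+n)
    print(n,p["shot"],np.round(p["mtx"],1).tolist(),"cam at",np.round(-np.array(p["R"]).T@p["t"],3))
    for l in "rail lip_top line_lever_base line_lever_tip carrier1 carrier1_tab carrier1_hook carrier1_post collar1 flux_jar brush".split():
        print(" ",l,[(np.round(d["xy"]).tolist(),round(d["p"],2)) for d in eyes.landmark_of(p,l)][:7])
E
```

```text
pics
time 0.0
joint_positions [ 1.296  0.333 -0.065  1.461  0.022  1.35  -0.088]
joint_vel [-0.002 -0.001 -0.    -0.     0.001  0.002  0.   ]
joint_torque [-1.0000e-03 -6.2324e+01  2.4000e-02 -3.8990e+01 -6.1000e-02  3.9000e-02
  0.0000e+00]
ee_pos [ 0.156 -0.605  0.222]
eef_rot [ 0.992  0.126 -0.    -0.001]
ft_force [ 0.099 -0.34   0.016]
torque [0.016 0.041 0.06 ]
width 0.087
scene 1 [[505.0, 0.0, 315.1], [0.0, 505.0, 200.1], [0.0, 0.0, 1.0]] cam at [ 1.405 -0.529  1.327]
  rail [([246.0, 322.0], 0.73), ([359.0, 264.0], 0.58)]
  lip_top [([358.0, 223.0], 0.89)]
  line_lever_base [([318.0, 219.0], 0.87)]
  line_lever_tip [([431.0, 189.0], 0.24)]
  carrier1 [([369.0, 146.0], 0.83), ([371.0, 197.0], 0.76), ([422.0, 218.0], 0.61)]
  carrier1_tab [([373.0, 171.0], 0.73), ([372.0, 118.0], 0.59), ([354.0, 184.0], 0.42)]
  carrier1_hook [([375.0, 180.0], 0.98)]
  carrier1_post [([386.0, 158.0], 0.87)]
  collar1 [([243.0, 214.0], 0.62), ([296.0, 240.0], 0.56), ([238.0, 286.0], 0.53), ([254.0, 244.0], 0.53), ([225.0, 259.0], 0.5), ([308.0, 201.0], 0.41)]
  flux_jar [([320.0, 216.0], 0.73), (
[... 419 characters left out ...]
rier1_tab [([301.0, 164.0], 0.89), ([235.0, 142.0], 0.84)]
  carrier1_hook [([228.0, 152.0], 0.9), ([306.0, 172.0], 0.62)]
  carrier1_post [([272.0, 196.0], 0.97), ([258.0, 172.0], 0.81), ([369.0, 205.0], 0.75), ([400.0, 318.0], 0.73)]
  collar1 [([258.0, 282.0], 0.84), ([308.0, 313.0], 0.75), ([351.0, 316.0], 0.61), ([316.0, 256.0], 0.53)]
  flux_jar [([276.0, 195.0], 0.37)]
  brush [([399.0, 319.0], 0.88)]
wrist 3 [[309.7, 0.0, 320.3], [0.0, 309.7, 199.7], [0.0, 0.0, 1.0]] cam at [ 0.223 -0.587  0.385]
  rail []
  lip_top []
  line_lever_base []
  line_lever_tip []
  carrier1 []
  carrier1_tab []
  carrier1_hook []
  carrier1_post []
  collar1 [([89.0, 25.0], 0.7)]
  flux_jar []
  brush []
```

View pics/a_scene.png

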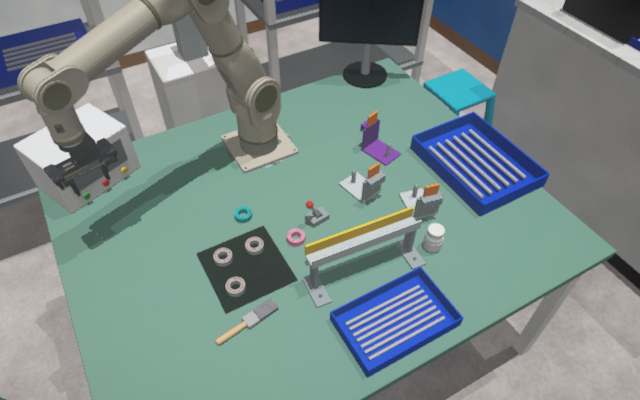

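View pics/a_side.png

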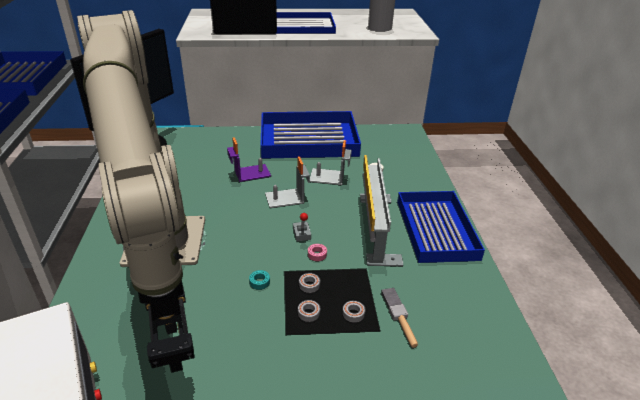

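Scene: three welded collars on the mat (254,244), (222,257), (235,287), so collar 4 is absent. Look-alikes: the turquoise (243,214) and pink (296,237) rings, and the purple carrier (372,140). The real carriers are the grey ones with tabs at (374,171) and (431,190). Lever ball is at (310,204), jar at (434,237), brush at (248,322). Next, a close crop and measurements.

```bash
python3 - <<'E'
from h import *
a=eyes.camera("scene");b=eyes.camera("side")
ca=cv2.resize(a["image"][140:290,290:460],None,fx=2.35,fy=2.35,interpolation=cv2.INTER_CUBIC)
cb=cv2.resize(b["image"][130:280,250:420],None,fx=2.35,fy=2.35,interpolation=cv2.INTER_CUBIC)
cv2.imwrite("pics/b.png",np.hstack([ca,cb])[:,:,::-1])
for n,p in(("scene",a),("side",b)):
    hsv=cv2.cvtColor(p["image"],cv2.COLOR_RGB2HSV)
    for nm,lo,hi in(("orange",(5,150,120),(17,255,255)),("yellow",(18,150,100),(32,255,255)),("red",(0,170,120),(4,255,255))):
        m=cv2.inRange(hsv,lo,hi);k,l,st,c=cv2.connectedComponentsWithStats(m)
        for i in range(1,k):
            if st[i,4]>25:
                q=np.argwhere(l==i)[:,::-1].astype(np.float32);box=cv2.boxPoints(cv2.minAreaRect(q))
                print(n,nm,np.round(c[i],1),st[i,4],np.round(box).tolist())
    for l in("collar1","carrier1","carrier1_post","carrier1_hook"):
        for d in eyes.regions_of(p,l)[:7] if l in("collar1","carrier1") else []: print(" reg",l,np.round(d["xy"]),round(d["p"],2),d["region"].sum())
E
```

```text
scene orange [371.9 118. ] 76 [[364.0, 121.0], [374.0, 111.0], [380.0, 116.0], [370.0, 126.0]]
scene orange [373.9 168.5] 50 [[368.0, 170.0], [377.0, 161.0], [382.0, 165.0], [372.0, 175.0]]
scene orange [431.4 188.9] 78 [[423.0, 187.0], [438.0, 184.0], [440.0, 192.0], [425.0, 195.0]]
scene yellow [353.7 229.2] 258 [[303.0, 246.0], [410.0, 201.0], [413.0, 209.0], [306.0, 253.0]]
 reg collar1 [294. 235.] 0.77 227
 reg collar1 [233. 284.] 0.76 298
 reg collar1 [225. 254.] 0.72 245
 reg collar1 [256. 244.] 0.59 230
 reg collar1 [245. 218.] 0.5 236
 reg carrier1 [377. 146.] 0.63 1001
 reg carrier1 [368. 182.] 0.59 1049
 reg carrier1 [425. 200.] 0.55 1061
side yellow [369.5 192.6] 170 [[364.0, 155.0], [367.0, 155.0], [376.0, 230.0], [372.0, 230.0]]
side yellow [ 92.6 366.3] 47 [[90.0, 362.0], [95.0, 362.0], [95.0, 371.0], [90.0, 371.0]]
side red [303.6 215.2] 29 [[301.0, 217.0], [301.0, 213.0], [307.0, 213.0], [307.0, 217.0]]
side red [ 97.  393.4] 42 [[94.0, 390.0], [99.0, 389.0], [101.0, 397.0], [96.0, 398.0]]
 reg collar1 [307. 307.] 0.89 348
 reg collar1 [316. 251.] 0.85 294
 reg collar1 [352. 310.] 0.75 371
 reg collar1 [291. 192.] 0.69 889
 reg collar1 [257. 280.] 0.55 351
 reg collar1 [309. 285.] 0.52 343
 reg carrier1 [331. 172.] 0.91 684
 reg carrier1 [294. 194.] 0.89 822
 reg carrier1 [244. 168.] 0.69 662
```

View pics/b.png

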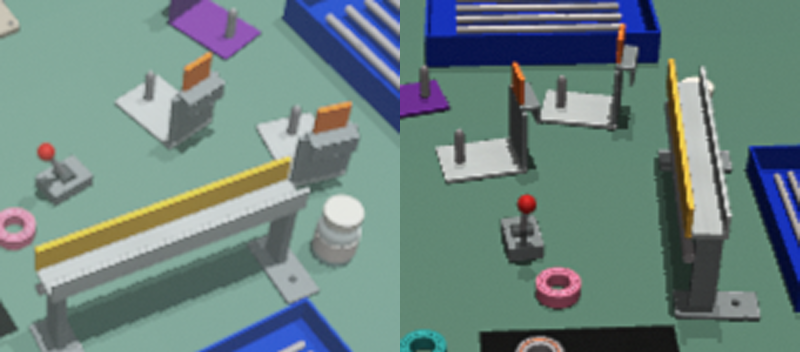

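The crop shows the two grey carriers, both facing away from the mat side with their tabs clear. The lever ball leans one way and the lip is unobstructed.

```bash
python3 - <<'E'
from h import *
a=eyes.camera("scene");b=eyes.camera("side")
R=lambda n:np.round(n,4)
for nm,pa,pb in(("Afoot",(353.8,181.7),(275,199.4)),("Atip",(353.4,171),(275,186)),("Atab",(373.9,168.5),(300.2,165)),("Bfoot",(415,196),(318.5,175.5)),("Btip",(415,186),(318,163.2)),("Btab",(431.4,188.9),(343,150.4)),("ball",(309.6,204.5),(303.6,215.2)),
 ("leverbase",(317,217),(301.5,234)),
 ("c1",(233,284),(352,310)),("c2",(225,254),(307,307)),("c3",(256,244),(309,283)),("jar",(434,228),(377,165))):
    ra,rb=ray(a,pa),ray(b,pb);X=tri([ra,rb]);print(nm,R(X),"reproj",np.round(proj(a,X)-pa,1),np.round(proj(b,X)-pb,1))
for px in((305.3,246),(413.4,208)): print("lip z.175",R(atz(a,px,.175)))
for px in((365.7,156.4),): print("lip side far",R(atz(b,px,.175)))
for px in((233,284),(225,254),(256,244)): print("collar scene z=.025",R(atz(a,px,.02)))
for px in((352,310),(307,307),(309,283)): print("collar side z=.025",R(atz(b,px,.02)))
# foot z known
print("Afoot",R(atz(a,(353.8,181.7),.008)),R(atz(b,(275,199.4),.008)));print("Bfoot",R(atz(a,(415,196),.008)),R(atz(b,(318.5,175.5),.008)))
print("Atab",R(atz(a,(373.9,168.5),.133)),R(atz(b,(300.2,165),.133)));print("Btab",R(atz(a,(431.4,188.9),.135)),R(atz(b,(343,150.4),.135)))
E
```

```text
Afoot [0.3519 0.2161 0.0006] reproj [-0.1  0.6] [-0.3 -0.5]
Atip [0.3541 0.2092 0.062 ] reproj [-0.   0.3] [-0.2 -0.2]
Atab [0.442  0.23   0.1361] reproj [-0.2  1.1] [-0.6 -0.9]
Bfoot [0.5201 0.3665 0.0028] reproj [-0.1  0.7] [-0.4 -0.6]
Btip [0.5177 0.3585 0.0602] reproj [ 0.  -0.1] [0. 0.]
Btab [0.6051 0.3467 0.1254] reproj [-0.3  1.5] [-0.7 -1.1]
ball [ 0.444  -0.0165  0.0988] reproj [ 0.1 -0.4] [0.2 0.3]
leverbase [0.4367 0.0142 0.0033] reproj [-0.2  1. ] [-0.6 -0.8]
c1 [ 0.5565 -0.3429  0.0246] reproj [-0.1  0.2] [-0.1 -0.2]
c2 [ 0.4367 -0.3207  0.0186] reproj [-0.1  0.2] [-0.1 -0.2]
c3 [ 0.4465 -0.2186  0.0113] reproj [-0.3  1.2] [-0.8 -1.1]
jar [0.7231 0.2709 0.1022] reproj [-0.1  0.4] [-0.2 -0.3]
lip z.175 [ 0.637  -0.1354  0.175 ]
lip z.175 [0.6704 0.2184 0.175 ]
lip side far [0.6669 0.208  0.175 ]
collar scene z=.025 [ 0.553  -0.3419  0.02  ]
collar scene z=.025 [ 0.4372 -0.3204  0.02  ]
collar scene z=.025 [ 0.449  -0.2178  0.02  ]
collar side z=.025 [ 0.5576 -0.3393  0.02  ]
collar side z=.025 [ 0.437  -0.3225  0.02  ]
collar side z=.025 [ 0.4479 -0.2319  0.02  ]
Afoot [0.3556 0.2137 0.008 ] [0.3532 0.2026 0.008 ]
Bfoot [0.521  0.3655 0.008 ] [0.5205 0.3542 0.008 ]
Atab [0.4355 0.2354 0.133 ] [0.444 0.229 0.133]
Btab [0.6067 0.3445 0.135 ] [0.6043 0.3215 0.135 ]
```

```bash
cat >> h.py <<'E'
def plan(target,yaw=None,rate=(0.05,9)):
    """print shift+turn (tool units) to a tool-down pose at target with tool-y azimuth yaw (deg)"""
    s=r.read_state();R0=Rot.from_quat(s["eef_rot"]);d=np.array(target)-s["ee_pos"]
    y0=R0.apply([0,1,0]);y0=np.arctan2(y0[1],y0[0])
    yw=y0 if yaw is None else np.radians(yaw)
    y=np.array([np.cos(yw),np.sin(yw),0]);z=np.array([0,0,-1.]);x=np.cross(y,z)
    rv=(R0.inv()*Rot.from_matrix(np.c_[x,y,z])).as_rotvec()
    sh=R0.inv().apply(d)/.2;n=max(np.linalg.norm(d)/.0625,np.degrees(np.linalg.norm(rv))/10.7)
    print("pos",np.round(s["ee_pos"],4),"yaw",round(np.degrees(y0),1),"F",np.round(s["ft_force"],1),"w",round(float(s["width"]),4),"t",s["time"])
    print("PLAN",[float(v) for v in np.round(np.r_[sh,rv/(np.pi/2)],4)],"rows>=%.1f"%n)
E
python3 - <<'E'
from h import *
plan((.35,-.45,.33),-45)
E
```

```text
pos [ 0.1557 -0.6053  0.2226] yaw -75.6 F [ 0.8 -0.1  0.1] w 0.0869 t 2.2
PLAN [1.1342, -0.5101, -0.5372, 0.0, 0.0, -0.3397] rows>=4.3
```

Call:
{"name": "play_rows", "arguments": {
  "motion": [
    [0.25, -0.11, -0.13, 0, 0, -0.08, 100],
    [0.5, -0.22, -0.26, 0, 0, -0.16, 100],
    [0.75, -0.33, -0.4, 0, 0, -0.24, 100],
    [1, -0.45, -0.54, 0, 0, -0.34, 100],
    [1, -0.45, -0.54, 0, 0, -0.34, 100]
  ]
}}

```text
time: 2.82
ee_pos: [0.3319, -0.4653, 0.3334]
eef_rot: [0.922, 0.387, 0.001, 0.002]
ft_force: [-1.0, -0.3, -0.2]
width: 0.0872
```

```bash
python3 - <<'E'
from h import *
plan((.44,-.27,.33),-20)
E
```

```text
pos [ 0.3319 -0.4653  0.3334] yaw -44.4 F [-1.  -0.3 -0.2] w 0.0872 t 2.825
PLAN [1.076, -0.2973, 0.0169, 0.0032, -0.0, -0.2712] rows>=3.6
```

Call:
{"name": "play_rows", "arguments": {
  "motion": [
    [0.25, -0.07, 0, 0, 0, -0.07, 100],
    [0.5, -0.15, 0, 0, 0, -0.14, 100],
    [0.75, -0.22, 0, 0, 0, -0.2, 100],
    [1, -0.3, 0, 0, 0, -0.27, 100],
    [1, -0.3, 0, 0, 0, -0.27, 100]
  ]
}}

```text
time: 3.45
ee_pos: [0.4277, -0.2809, 0.3308]
eef_rot: [0.821, 0.572, 0.0, 0.0]
ft_force: [-0.7, -0.6, 0.3]
width: 0.0869
```

```bash
python3 - <<'E'
from h import *
plan((.47,-.09,.33),0)
E
```

```text
pos [ 0.4277 -0.2809  0.3308] yaw -20.3 F [-0.7 -0.6  0.3] w 0.0869 t 3.45
PLAN [0.9688, -0.1324, 0.0041, 0.0005, -0.0002, -0.2254] rows>=3.1
```

Call:
{"name": "play_rows", "arguments": {
  "motion": [
    [0.24, -0.03, 0, 0, 0, -0.06, 100],
    [0.48, -0.07, 0, 0, 0, -0.11, 100],
    [0.73, -0.1, 0, 0, 0, -0.17, 100],
    [0.97, -0.13, 0, 0, 0, -0.225, 100],
    [0.97, -0.13, 0, 0, 0, -0.225, 100]
  ]
}}

```text
time: 4.08
ee_pos: [0.4705, -0.0912, 0.3307]
eef_rot: [0.708, 0.706, 0.0, 0.0]
ft_force: [0.3, -0.2, -1.1]
width: 0.0873
```

```bash
python3 - <<'E'
from h import *
plan((.45,.11,.33),15)
E
```

```text
pos [ 0.4705 -0.0912  0.3307] yaw -0.2 F [ 0.3 -0.2 -1.1] w 0.0873 t 4.075
PLAN [1.0059, -0.1057, 0.0035, 0.0004, -0.0, -0.1686] rows>=3.2
```

Call:
{"name": "play_rows", "arguments": {
  "motion": [
    [0.25, -0.02, 0, 0, 0, -0.04, 100],
    [0.5, -0.05, 0, 0, 0, -0.08, 100],
    [0.75, -0.08, 0, 0, 0, -0.12, 100],
    [1, -0.1, 0, 0, 0, -0.17, 100],
    [1, -0.1, 0, 0, 0, -0.17, 100]
  ]
}}

```text
time: 4.7
ee_pos: [0.4513, 0.1083, 0.3307]
eef_rot: [0.608, 0.794, 0.0, 0.0]
ft_force: [-0.1, -1.4, 0.6]
width: 0.087
```

```bash
python3 - <<'E'
from h import *
p=eyes.camera("wrist");save(p,"w1")
print("axis",np.round(np.array(p["R"])[2],3))
for X in((.442,.23,.155),(.354,.21,.064),(.605,.345,.155),(.654,.0415,.175)): print(X,np.round(proj(p,X,True)))
for l in "lip_top line_lever_base line_lever_tip carrier1 carrier1_tab carrier1_hook carrier1_post".split():
    print(" ",l,[(np.round(d["xy"]).tolist(),round(d["p"],2)) for d in eyes.landmark_of(p,l)][:7])
E
```

```text
axis [ 0.066 -0.247 -0.967]
(0.442, 0.23, 0.155) [341.  74.]
(0.354, 0.21, 0.064) [271.  82.]
(0.605, 0.345, 0.155) [494.  33.]
(0.654, 0.0415, 0.175) [461. 278.]
  lip_top [([450.0, 62.0], 0.71), ([446.0, 254.0], 0.53)]
  line_lever_base [([300.0, 213.0], 0.79), ([492.0, 114.0], 0.68)]
  line_lever_tip [([294.0, 258.0], 0.46)]
  carrier1 [([340.0, 88.0], 0.9), ([449.0, 61.0], 0.6)]
  carrier1_tab [([338.0, 81.0], 0.79), ([488.0, 53.0], 0.63)]
  carrier1_hook [([355.0, 80.0], 0.6)]
  carrier1_post [([276.0, 87.0], 0.94)]
```

View pics/w1.png

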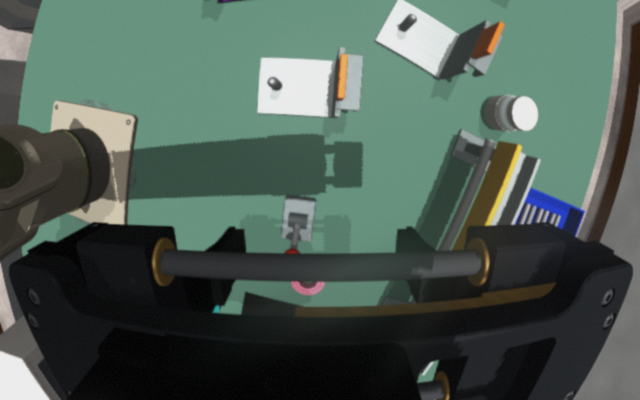

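Wrist view: carrier A's tab at (343,75) and post at (275,85), roughly square to the tool. Carrier B is at upper right with its tab at (488,40), the lever block at (298,215) and the jar at (510,112).

```bash
cat >> h.py <<'E'
def oranges(p,wrist=True,z=.155):
    hsv=cv2.cvtColor(p["image"],cv2.COLOR_RGB2HSV);m=cv2.inRange(hsv,(5,150,100),(17,255,255));k,l,st,c=cv2.connectedComponentsWithStats(m)
    for i in range(1,k):
        if st[i,4]>60:
            q=np.argwhere(l==i)[:,::-1].astype(np.float32);b=cv2.boxPoints(cv2.minAreaRect(q))
            print("orange",np.round(c[i]),st[i,4],[(np.round(x).tolist(),np.round(atz(p,x,z,wrist)[:2],3).tolist()) for x in b])
E
python3 - <<'E'
from h import *
p=eyes.camera("wrist");oranges(p)
for n,px,z in(("trayFL",(261,58),.008),("trayFR",(258,113),.008),("trayBR",(333,117),.008),("postfoot",(280,89),.008),("posttip",(273,82),.064),
  ("B trayF1",(398,1),.008),("B trayF2",(376,39),.008),("B back",(437,77),.008),("Bposttip",(410,18),.064),("Bfoot",(402,26),.008),
  ("blockTL",(288,197),.025),("TR",(314,198),.025),("BR",(310,238),.025),("BL",(282,236),.025),("ball",(293,254),.092),("lipfar",(521,146),.175),("jar",(524,113),.09)):
    print(n,np.round(atz(p,px,z,True)[:2],3))
E
```

```text
orange [494.  34.] 207 [([484.0, 47.0], [0.598, 0.317]), ([498.0, 17.0], [0.608, 0.366]), ([504.0, 20.0], [0.617, 0.366]), ([490.0, 50.0], [0.606, 0.317])]
orange [341.  76.] 150 [([336.0, 95.0], [0.444, 0.203]), ([339.0, 52.0], [0.435, 0.251]), ([346.0, 52.0], [0.442, 0.252]), ([343.0, 95.0], [0.451, 0.205])]
trayFL [0.319 0.246]
trayFR [0.337 0.16 ]
trayBR [0.452 0.182]
postfoot [0.361 0.204]
posttip [0.358 0.208]
B trayF1 [0.503 0.4  ]
B trayF2 [0.485 0.322]
B back [0.596 0.295]
Bposttip [0.518 0.353]
Bfoot [0.52  0.358]
blockTL [0.415 0.044]
TR [0.455 0.053]
BR [ 0.466 -0.013]
BL [ 0.421 -0.022]
ball [ 0.444 -0.017]
lipfar [0.67  0.216]
jar [0.722 0.277]
```

```bash
python3 - <<'E'
from h import *
plan((.444,.227,.23),11); plan((.444,.227,.119),11)
E
```

```text
pos [0.4517 0.1057 0.3305] yaw 14.8 F [ 0.5 -0.1 -0. ] w 0.0873 t 5.15
PLAN [0.5964, 0.1176, 0.5024, -0.0, 0.0, 0.0421] rows>=2.5
pos [0.4517 0.1057 0.3305] yaw 14.8 F [ 0.5 -0.1 -0. ] w 0.0873 t 5.15
PLAN [0.5965, 0.1176, 1.0574, -0.0, 0.0, 0.0421] rows>=3.9
```

Call:
{"name": "play_rows", "arguments": {
  "motion": [
    [0.3, 0.06, 0.2, 0, 0, 0.02, 100],
    [0.6, 0.12, 0.4, 0, 0, 0.042, 100],
    [0.6, 0.12, 0.6, 0, 0, 0.042, 100],
    [0.6, 0.12, 0.75, 0, 0, 0.042, 100],
    [0.6, 0.12, 0.75, 0, 0, 0.042, 100]
  ]
}}

```text
time: 5.78
ee_pos: [0.4429, 0.2278, 0.1789]
eef_rot: [0.635, 0.772, -0.002, -0.001]
ft_force: [0.6, 0.6, 0.8]
width: 0.0873
```

```bash
python3 - <<'E'
from h import *
plan((.444,.227,.119),11)
E
```

```text
pos [0.4429 0.2278 0.1789] yaw 11.1 F [0.6 0.6 0.8] w 0.0873 t 5.775
PLAN [-0.005, 0.006, 0.2993, -0.0025, 0.0002, 0.0011] rows>=1.0
```

Call:
{"name": "play_rows", "arguments": {
  "motion": [
    [0, 0, 0.15, 0, 0, 0, 100],
    [0, 0, 0.3, 0, 0, 0, 100],
    [0, 0, 0.3, 0, 0, 0, 100],
    [0, 0, 0.3, 0, 0, 0, 0],
    [0, 0, 0.3, 0, 0, 0, 0]
  ],
  "squeeze": 50
}}

```text
time: 6.4
ee_pos: [0.4449, 0.2289, 0.1222]
eef_rot: [0.636, 0.772, 0.001, 0.001]
ft_force: [0.2, -0.4, 0.2]
width: 0.0741
```

Call:
{"name": "play_rows", "arguments": {
  "motion": [
    [0, 0, 0, 0, 0, 0, 0],
    [0, 0, 0, 0, 0, 0, 0],
    [0, 0, -0.08, 0, 0, 0, 0],
    [0, 0, -0.15, 0, 0, 0, 0],
    [0, 0, -0.15, 0, 0, 0, 0]
  ]
}}

```text
time: 7.02
ee_pos: [0.4448, 0.229, 0.1522]
eef_rot: [0.635, 0.772, 0.001, 0.001]
ft_force: [0.4, 0.1, -0.1]
width: 0.025
```

The fingers are slower than I assumed and were not yet closed. Reopening and repeating.

Call:
{"name": "play_rows", "arguments": {
  "motion": [
    [0, 0, 0, 0, 0, 0, 100],
    [0, 0, 0, 0, 0, 0, 100],
    [0, 0, 0.08, 0, 0, 0, 50],
    [0, 0, 0.165, 0, 0, 0, 0],
    [0, 0, 0.165, 0, 0, 0, 0]
  ]
}}

```text
time: 7.65
ee_pos: [0.4427, 0.228, 0.1155]
eef_rot: [0.635, 0.772, -0.001, -0.001]
ft_force: [-1.2, -0.3, 0.3]
width: 0.0304
```

Call:
{"name": "play_rows", "arguments": {
  "motion": [
    [0, 0, 0, 0, 0, 0, 0],
    [0, 0, 0, 0, 0, 0, 0],
    [0, 0, 0, 0, 0, 0, 0],
    [0, 0, 0, 0, 0, 0, 0],
    [0, 0, 0, 0, 0, 0, 0]
  ]
}}

```text
time: 8.28
ee_pos: [0.4441, 0.2287, 0.1179]
eef_rot: [0.635, 0.772, 0.0, 0.0]
ft_force: [-1.7, -0.4, 5.7]
width: 0.0077
```

Call:
{"name": "play_rows", "arguments": {
  "motion": [
    [0, 0, -0.1, 0, 0, 0, 0],
    [0, 0, -0.25, 0, 0, 0, 0],
    [0, 0, -0.5, 0, 0, 0, 0],
    [0, 0, -0.75, 0, 0, 0, 0],
    [0, 0, -0.75, 0, 0, 0, 0]
  ]
}}

```text
time: 8.9
ee_pos: [0.4453, 0.2298, 0.2718]
eef_rot: [0.635, 0.772, 0.003, 0.002]
ft_force: [0.4, -0.7, -3.8]
width: 0.0075
```

```bash
python3 - <<'E'
from h import *
# rail geometry
L=np.array([[.637,-.1354],[.6704,.2175]]);m=L.mean(0);y=(L[1]-L[0]);y/=np.linalg.norm(y);x=np.array([y[1],-y[0]])
print("mid",m,"rail yaw",np.degrees(np.arctan2(x[1],x[0])))
for ry in(-.045,.095):
    print(ry,"tab xy seated",m+y*ry+x*(-.016), "approach",m+y*ry+x*(-.016))
a=eyes.camera("scene");b=eyes.camera("side")
s=r.read_state();print(s["ee_pos"],s["width"],s["ft_force"])
ca=cv2.resize(a["image"][140:290,290:460],None,fx=2.35,fy=2.35,interpolation=cv2.INTER_CUBIC)
cb=cv2.resize(b["image"][110:260,260:430],None,fx=2.35,fy=2.35,interpolation=cv2.INTER_CUBIC)
cv2.imwrite("pics/c.png",np.hstack([ca,cb])[:,:,::-1])
plan((.5,.13,.29),3)
E
```

```text
mid [0.6537  0.04105] rail yaw -5.406618268650471
-0.045 tab xy seated [ 0.63353113 -0.00224223] approach [ 0.63353113 -0.00224223]
0.095 tab xy seated [0.6467224  0.13713493] approach [0.6467224  0.13713493]
[0.44387827 0.22840665 0.2677547 ] 0.007573842712799744 [-0.79843355  0.14118449 -3.75560595]
pos [0.4439 0.2284 0.2678] yaw 11.1 F [-0.8  0.1 -3.8] w 0.0076 t 9.0
PLAN [-0.5369, 0.1808, -0.1108, 0.0004, 0.0003, 0.0899] rows>=1.8
```

View pics/c.png

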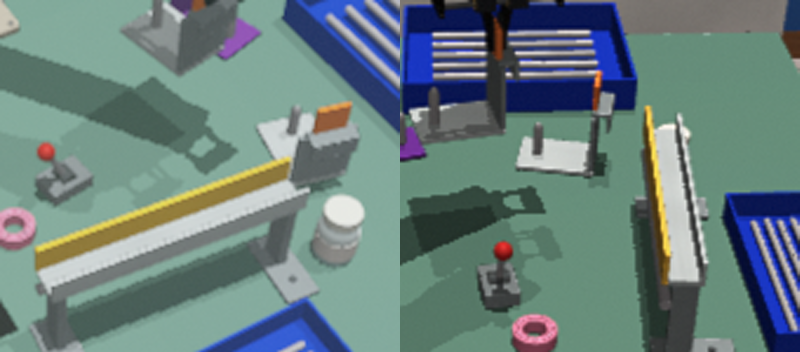

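Carrier A hangs level from the gripper (-3.8 N, about its weight). Taking it to the rail.

```bash
python3 - <<'E'
from h import *
plan((.62,-.001,.285),-5.4)
E
```

```text
pos [0.4439 0.2284 0.2678] yaw 11.1 F [-0.8  0.1 -3.8] w 0.0076 t 9.0
PLAN [-1.295, 0.6436, -0.0851, 0.0005, 0.0003, 0.1832] rows>=4.6
```

Call:
{"name": "play_rows", "arguments": {
  "motion": [
    [-0.2, 0.12, -0.085, 0, 0, 0.04, 0],
    [-0.4, 0.24, -0.085, 0, 0, 0.08, 0],
    [-0.6, 0.36, -0.085, 0, 0, 0.13, 0],
    [-0.8, 0.5, -0.085, 0, 0, 0.183, 0],
    [-1, 0.5, -0.085, 0, 0, 0.183, 0]
  ]
}}

```text
time: 9.62
ee_pos: [0.5811, 0.0502, 0.282]
eef_rot: [0.74, 0.673, -0.001, -0.002]
ft_force: [-0.1, -0.4, -2.6]
width: 0.0076
```

```bash
python3 - <<'E'
from h import *
plan((.618,-.001,.285),-5.4)
E
```

```text
pos [0.5811 0.0502 0.282 ] yaw -5.4 F [-0.1 -0.4 -2.6] w 0.0076 t 9.625
PLAN [-0.2376, 0.2078, -0.0157, -0.0023, -0.0004, -0.0002] rows>=1.0
```

Call:
{"name": "play_rows", "arguments": {
  "motion": [
    [-0.12, 0.1, 0, 0, 0, 0, 0],
    [-0.24, 0.2, 0, 0, 0, 0, 0],
    [-0.24, 0.2, 0, 0, 0, 0, 0],
    [-0.24, 0.2, 0, 0, 0, 0, 0],
    [-0.24, 0.2, 0, 0, 0, 0, 0]
  ]
}}

```text
time: 10.25
ee_pos: [0.6153, 0.0012, 0.2842]
eef_rot: [0.739, 0.674, -0.0, -0.0]
ft_force: [0.1, 0.1, -4.4]
width: 0.0078
```

```bash
python3 - <<'E'
from h import *
p=eyes.camera("wrist");c=eyes.camera("side");q=eyes.camera("scene")
s=r.read_state();print(s["ee_pos"])
ca=cv2.resize(p["image"][0:300,200:600],None,fx=1,fy=1)
cb=cv2.resize(c["image"][120:270,260:460],None,fx=2,fy=2,interpolation=cv2.INTER_CUBIC)
cv2.imwrite("pics/d.png",np.hstack([ca,cb])[:,:,::-1])
hsv=cv2.cvtColor(p["image"],cv2.COLOR_RGB2HSV);m=cv2.inRange(hsv,(20,120,60),(34,255,255))
for row in range(60,300,10):
    x=np.where(m[row,380:600])[0]+380
    if len(x)>2: print(row,x.min(),x.max(),np.round(atz(p,(x.min(),row),.175,True)[:2],4),np.round(atz(p,(x.max()+.5,row),.175,True)[:2],4))
E
```

```text
[0.61563033 0.00064897 0.28466561]
```

View pics/d.png

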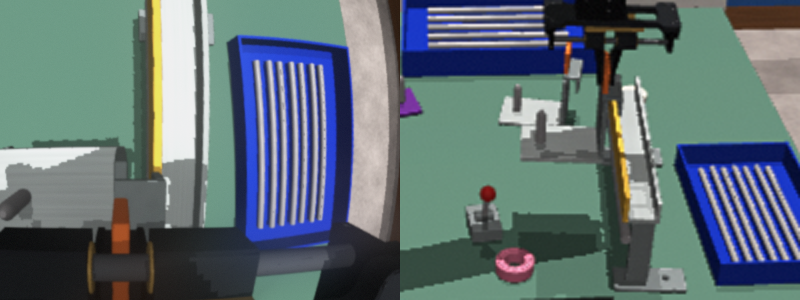

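Wrist view: the lip's yellow strip sits at columns 348–362, and the carrier hook is just in front of and over it. Fitting the lip edges.

```bash
python3 - <<'E'
from h import *
p=eyes.camera("wrist")
hsv=cv2.cvtColor(p["image"],cv2.COLOR_RGB2HSV);m=cv2.inRange(hsv,(18,120,60),(34,255,255))
A=[];B=[]
for row in range(5,175,8):
    x=np.where(m[row,335:385])[0]+335
    if len(x)>4: A.append(atz(p,(x.min()-.5,row),.175,True)[:2]);B.append(atz(p,(x.max()+.5,row),.175,True)[:2])
for E in(A,B):
    E=np.array(E);k=np.polyfit(E[:,1],E[:,0],1);print(len(E),"slope deg",np.degrees(np.arctan(k[0])),"x at y=-.002,.041,.137",np.polyval(k,[-.002,.041,.137]).round(4),"res",(E[:,0]-np.polyval(k,E[:,1])).std().round(4),E[[0,-1]].round(3).tolist())
E
```

```text
21 slope deg 5.212287733973669 x at y=-.002,.041,.137 [0.6409 0.6448 0.6535] res 0.0004 [[0.657, 0.173], [0.643, 0.028]]
21 slope deg 4.722535812558424 x at y=-.002,.041,.137 [0.6516 0.6552 0.6631] res 0.0002 [[0.666, 0.173], [0.654, 0.027]]
```

```bash
python3 - <<'E'
from h import *
plan((.635,-.002,.285),-5.1);plan((.635,-.002,.204),-5.1)
E
```

```text
pos [6.157e-01 5.000e-04 2.847e-01] yaw -5.3 F [ 0.7 -0.4 -3.3] w 0.0075 t 10.45
PLAN [-0.0033, 0.0971, -0.0016, 0.0002, 0.0001, -0.0026] rows>=0.3
pos [6.157e-01 5.000e-04 2.847e-01] yaw -5.3 F [ 0.7 -0.4 -3.3] w 0.0075 t 10.45
PLAN [-0.0032, 0.097, 0.4034, 0.0002, 0.0001, -0.0026] rows>=1.3
```

Call:
{"name": "play_rows", "arguments": {
  "motion": [
    [0, 0.05, 0, 0, 0, 0, 0],
    [0, 0.097, 0, 0, 0, 0, 0],
    [0, 0.097, 0.15, 0, 0, 0, 0],
    [0, 0.097, 0.3, 0, 0, 0, 0],
    [0, 0.097, 0.3, 0, 0, 0, 0]
  ]
}}

```text
time: 11.08
ee_pos: [0.6345, -0.0022, 0.2222]
eef_rot: [0.739, 0.673, -0.002, -0.001]
ft_force: [-0.7, 0.3, -3.1]
width: 0.0077
```

Call:
{"name": "play_rows", "arguments": {
  "motion": [
    [0, 0, 0.03, 0, 0, 0, 0],
    [0, 0, 0.06, 0, 0, 0, 0],
    [0, 0, 0.09, 0, 0, 0, 0],
    [0, 0, 0.12, 0, 0, 0, 0],
    [0, 0, 0.12, 0, 0, 0, 0]
  ]
}}

```text
time: 11.7
ee_pos: [0.6349, -0.0019, 0.2]
eef_rot: [0.739, 0.673, -0.0, -0.0]
ft_force: [-0.3, -0.0, -3.4]
width: 0.0075
```

```bash
python3 - <<'E'
from h import *
plan((.635,-.002,.188),-5.1)
c=eyes.camera("side");q=eyes.camera("scene")
ca=cv2.resize(q["image"][170:260,320:420],None,fx=4,fy=4,interpolation=cv2.INTER_CUBIC)
cb=cv2.resize(c["image"][150:240,310:410],None,fx=4,fy=4,interpolation=cv2.INTER_CUBIC)
cv2.imwrite("pics/e.png",np.hstack([ca,cb])[:,:,::-1])
E
```

```text
pos [ 0.6349 -0.0019  0.2   ] yaw -5.4 F [-0.3 -0.  -3.4] w 0.0075 t 11.7
PLAN [-0.0003, 0.0003, 0.06, -0.0005, 0.0001, -0.0031] rows>=0.2
```

View pics/e.png

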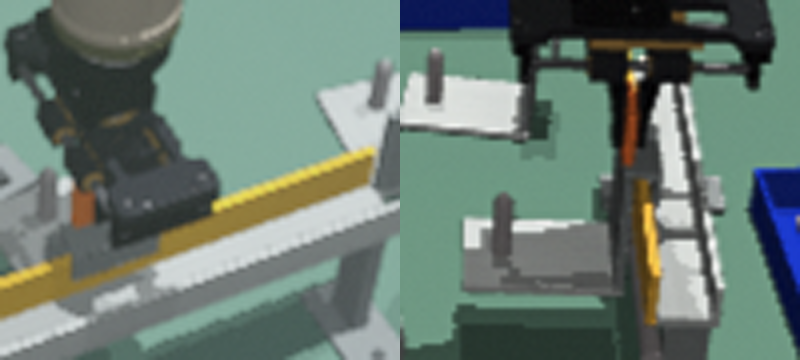

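The tongue is behind the lip with no contact force. Lowering gently.

Call:
{"name": "play_rows", "arguments": {
  "motion": [
    [0, 0, 0.015, 0, 0, 0, 0],
    [0, 0, 0.03, 0, 0, 0, 0],
    [0, 0, 0.045, 0, 0, 0, 0],
    [0, 0, 0.055, 0, 0, 0, 0],
    [0, 0, 0.055, 0, 0, 0, 0]
  ]
}}

```text
time: 12.42
ee_pos: [0.6351, -0.0018, 0.1894]
eef_rot: [0.739, 0.673, -0.0, -0.0]
ft_force: [-0.9, 0.5, -2.7]
width: 0.0076
```

Call:
{"name": "play_rows", "arguments": {
  "motion": [
    [0, 0, 0.005, 0, 0, 0, 0],
    [0, 0, 0.01, 0, 0, 0, 0],
    [0, 0, 0.01, 0, 0, 0, 0]
  ]
}}

```text
time: 12.8
ee_pos: [0.6353, -0.0018, 0.188]
eef_rot: [0.739, 0.673, 0.0, 0.0]
ft_force: [-1.4, -1.0, 1.2]
width: 0.0079
```

Call:
{"name": "play_rows", "arguments": {
  "motion": [
    [0, 0, 0, 0, 0, 0, 15],
    [0, 0, 0, 0, 0, 0, 30],
    [0, 0, 0, 0, 0, 0, 60],
    [0, 0, 0, 0, 0, 0, 60],
    [0, 0, 0, 0, 0, 0, 60]
  ]
}}

```text
time: 13.42
ee_pos: [0.6352, -0.0018, 0.1876]
eef_rot: [0.739, 0.673, 0.0, 0.0]
ft_force: [-0.1, -0.8, 0.1]
width: 0.0449
```

Call:
{"name": "play_rows", "arguments": {
  "motion": [
    [0, 0, -0.1, 0, 0, 0, 60],
    [0, 0, -0.3, 0, 0, 0, 60],
    [0, 0, -0.55, 0, 0, 0, 60],
    [0, 0, -0.75, 0, 0, 0, 100],
    [0, 0, -0.75, 0, 0, 0, 100]
  ]
}}

```text
time: 14.05
ee_pos: [0.6362, -0.001, 0.3426]
eef_rot: [0.739, 0.673, 0.003, 0.002]
ft_force: [0.4, 0.1, -0.3]
width: 0.0648
```

```bash
python3 - <<'E'
from h import *
plan((.60,.20,.335),-5.1)
c=eyes.camera("side");q=eyes.camera("scene")
ca=cv2.resize(q["image"][170:260,320:420],None,fx=4,fy=4,interpolation=cv2.INTER_CUBIC)
cb=cv2.resize(c["image"][150:240,310:410],None,fx=4,fy=4,interpolation=cv2.INTER_CUBIC)
cv2.imwrite("pics/f.png",np.hstack([ca,cb])[:,:,::-1])
E
```

```text
pos [ 0.6362 -0.001   0.3426] yaw -5.4 F [ 0.4  0.1 -0.3] w 0.0648 t 14.05
PLAN [0.9837, -0.2745, 0.0371, 0.0043, -0.0007, -0.0029] rows>=3.3
```

View pics/f.png

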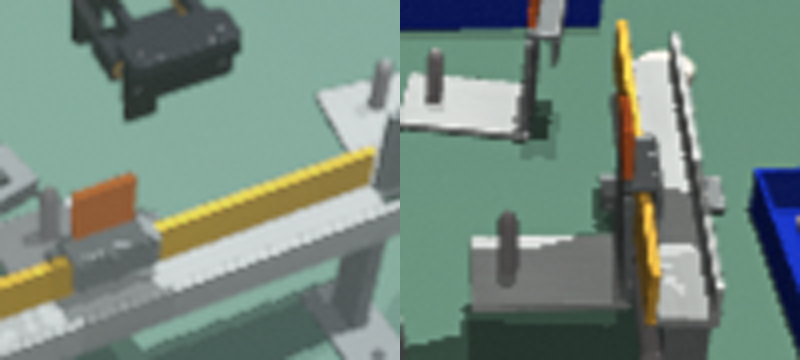

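Carrier A hangs seated and square. Now carrier B.

Call:
{"name": "play_rows", "arguments": {
  "motion": [
    [0.25, -0.07, 0, 0, 0, 0.01, 100],
    [0.5, -0.14, 0, 0, 0, 0.03, 100],
    [0.75, -0.21, 0, 0, 0, 0.06, 100],
    [0.98, -0.27, 0, 0, 0, 0.06, 100],
    [0.98, -0.27, 0, 0, 0, 0.06, 100]
  ]
}}

```text
time: 14.78
ee_pos: [0.5975, 0.203, 0.3366]
eef_rot: [0.768, 0.64, -0.001, -0.001]
ft_force: [-0.3, 0.5, 0.4]
width: 0.0867
```

```bash
python3 - <<'E'
from h import *
p=eyes.camera("wrist");oranges(p)
for l in("carrier1_tab","carrier1_post"): print(l,[(np.round(atz(p,d["xy"],.137 if "tab" in l else .008,True)[:2],3),round(d["p"],2)) for d in eyes.landmark_of(p,l)])
plan((.606,.340,.18),-10.5)
E
```

```text
orange [309.  60.] 234 [([305.0, 80.0], [0.602, 0.318]), ([307.0, 39.0], [0.612, 0.365]), ([313.0, 39.0], [0.618, 0.363]), ([311.0, 80.0], [0.608, 0.317])]
orange [ 48. 120.] 118 [([41.0, 108.0], [0.201, 0.401]), ([45.0, 106.0], [0.212, 0.399]), ([54.0, 133.0], [0.225, 0.353]), ([50.0, 135.0], [0.215, 0.353])]
carrier1_tab [(array([0.218, 0.379]), 0.6), (array([0.605, 0.34 ]), 0.2)]
carrier1_post [(array([0.299, 0.398]), 0.92), (array([ 0.535, -0.045]), 0.89)]
pos [0.6    0.1972 0.3368] yaw -10.8 F [ 0.2 -0.2 -0.9] w 0.0867 t 14.925
PLAN [0.7077, -0.104, 0.783, -0.0005, 0.0008, -0.0037] rows>=3.4
```

Call:
{"name": "play_rows", "arguments": {
  "motion": [
    [0.36, -0.05, 0.2, 0, 0, 0.003, 100],
    [0.71, -0.1, 0.4, 0, 0, 0.007, 100],
    [0.71, -0.1, 0.6, 0, 0, 0.007, 100],
    [0.71, -0.1, 0.78, 0, 0, 0.007, 100],
    [0.71, -0.1, 0.78, 0, 0, 0.007, 100]
  ]
}}

```text
time: 15.55
ee_pos: [0.6061, 0.339, 0.1777]
eef_rot: [0.774, 0.633, -0.003, -0.0]
ft_force: [0.8, -0.7, -0.1]
width: 0.0871
```

```bash
python3 - <<'E'
from h import *
plan((.608,.340,.119),-11.5)
E
```

```text
pos [0.6061 0.339  0.1777] yaw -11.5 F [ 0.8 -0.7 -0.1] w 0.0871 t 15.55
PLAN [0.0081, 0.0095, 0.2936, -0.0028, 0.0032, 0.0003] rows>=0.9
```

Call:
{"name": "play_rows", "arguments": {
  "motion": [
    [0, 0, 0.15, 0, 0, 0, 100],
    [0, 0, 0.3, 0, 0, 0, 60],
    [0, 0, 0.3, 0, 0, 0, 0],
    [0, 0, 0.3, 0, 0, 0, 0],
    [0, 0, 0.3, 0, 0, 0, 0]
  ]
}}

```text
time: 16.18
ee_pos: [0.6076, 0.3419, 0.1237]
eef_rot: [0.774, 0.633, 0.001, 0.0]
ft_force: [0.2, -0.6, 0.6]
width: 0.0544
```

Call:
{"name": "play_rows", "arguments": {
  "motion": [
    [0, 0, 0, 0, 0, 0, 0],
    [0, 0, 0, 0, 0, 0, 0],
    [0, 0, 0, 0, 0, 0, 0],
    [0, 0, 0, 0, 0, 0, 0],
    [0, 0, 0, 0, 0, 0, 0]
  ]
}}

```text
time: 16.8
ee_pos: [0.6068, 0.3416, 0.1215]
eef_rot: [0.774, 0.633, 0.0, 0.0]
ft_force: [-0.8, -0.2, 0.8]
width: 0.0074
```

Call:
{"name": "play_rows", "arguments": {
  "motion": [
    [0, 0, 0, 0, 0, 0, 0],
    [0, 0, 0, 0, 0, 0, 0]
  ]
}}

```text
time: 17.05
ee_pos: [0.6067, 0.3415, 0.1215]
eef_rot: [0.774, 0.633, -0.0, 0.0]
ft_force: [0.2, -0.3, -0.1]
width: 0.0079
```

Call:
{"name": "play_rows", "arguments": {
  "motion": [
    [0, 0, -0.1, 0, 0, 0, 0],
    [0, 0, -0.3, 0, 0, 0, 0],
    [0, 0, -0.6, 0, 0, 0, 0],
    [0, 0, -0.84, 0, 0, 0, 0],
    [0, 0, -0.84, 0, 0, 0, 0]
  ]
}}

```text
time: 17.68
ee_pos: [0.6072, 0.3431, 0.2954]
eef_rot: [0.774, 0.633, 0.004, 0.0]
ft_force: [-0.8, 0.9, -3.6]
width: 0.0075
```

```bash
python3 - <<'E'
from h import *
plan((.628,.138,.289),-5.1)
E
```

```text
pos [0.6072 0.3431 0.2954] yaw -11.4 F [-0.8  0.9 -3.6] w 0.0075 t 17.675
PLAN [-0.985, 0.3043, 0.0277, 0.0034, -0.0034, -0.0699] rows>=3.3
```

Call:
{"name": "play_rows", "arguments": {
  "motion": [
    [-0.25, 0.05, 0, 0, 0, -0.02, 0],
    [-0.5, 0.1, 0, 0, 0, -0.04, 0],
    [-0.75, 0.2, 0, 0, 0, -0.07, 0],
    [-0.98, 0.3, 0, 0, 0, -0.07, 0],
    [-0.98, 0.3, 0, 0, 0, -0.07, 0]
  ]
}}

```text
time: 18.3
ee_pos: [0.628, 0.1313, 0.2884]
eef_rot: [0.741, 0.672, -0.002, 0.001]
ft_force: [-0.8, 1.1, -3.8]
width: 0.0076
```

```bash
python3 - <<'E'
from h import *
p=eyes.camera("wrist")
plan((.647,.137,.289),-5.1)
hsv=cv2.cvtColor(p["image"],cv2.COLOR_RGB2HSV);m=cv2.inRange(hsv,(18,120,60),(34,255,255));B=[]
for row in range(5,200,4):
    x=np.where(m[row,320:400])[0]+320
    if len(x)>4: B.append(atz(p,(x.max()+.5,row),.175,True)[:2])
B=np.array(B);print(B.round(4)[::3].tolist())
if len(B)>3: k=np.polyfit(B[:,1],B[:,0],1);print(np.degrees(np.arctan(k[0])),np.polyval(k,[.137,.041]))
E
```

```text
pos [0.627  0.1348 0.2887] yaw -5.3 F [-0.4  1.8 -2.8] w 0.0076 t 18.35
PLAN [0.0204, 0.0986, -0.0018, -0.0008, 0.0008, -0.0028] rows>=0.3
[[0.6705, 0.2211], [0.6686, 0.2105], [0.6677, 0.1998], [0.6668, 0.1891], [0.6659, 0.1784], [0.665, 0.1676], [0.6651, 0.1567]]
4.866536929677327 [0.66248993 0.6543163 ]
```

Call:
{"name": "play_rows", "arguments": {
  "motion": [
    [0.01, 0.05, 0, 0, 0, 0, 0],
    [0.01, 0.098, 0, 0, 0, 0, 0],
    [0.01, 0.098, 0.14, 0, 0, 0, 0],
    [0.01, 0.098, 0.28, 0, 0, 0, 0],
    [0.01, 0.098, 0.28, 0, 0, 0, 0]
  ]
}}

```text
time: 18.98
ee_pos: [0.6457, 0.1381, 0.2312]
eef_rot: [0.737, 0.675, -0.002, -0.001]
ft_force: [0.2, -0.4, -2.9]
width: 0.008
```

Call:
{"name": "play_rows", "arguments": {
  "motion": [
    [0, 0, 0.03, 0, 0, 0, 0],
    [0, 0, 0.06, 0, 0, 0, 0],
    [0, 0, 0.09, 0, 0, 0, 0],
    [0, 0, 0.12, 0, 0, 0, 0],
    [0, 0, 0.12, 0, 0, 0, 0]
  ]
}}

```text
time: 19.6
ee_pos: [0.6462, 0.1377, 0.209]
eef_rot: [0.738, 0.675, -0.0, -0.0]
ft_force: [-1.0, -0.5, -4.1]
width: 0.0074
```

Call:
{"name": "play_rows", "arguments": {
  "motion": [
    [0, 0, 0.02, 0, 0, 0, 0],
    [0, 0, 0.035, 0, 0, 0, 0],
    [0, 0, 0.05, 0, 0, 0, 0],
    [0, 0, 0.05, 0, 0, 0, 0]
  ]
}}

```text
time: 20.1
ee_pos: [0.6464, 0.1378, 0.1992]
eef_rot: [0.738, 0.675, -0.0, -0.0]
ft_force: [0.3, 0.9, -3.6]
width: 0.0081
```

Call:
{"name": "play_rows", "arguments": {
  "motion": [
    [0, 0, 0.012, 0, 0, 0, 0],
    [0, 0, 0.024, 0, 0, 0, 0],
    [0, 0, 0.034, 0, 0, 0, 0],
    [0, 0, 0.034, 0, 0, 0, 0]
  ]
}}

```text
time: 20.6
ee_pos: [0.6464, 0.1378, 0.1925]
eef_rot: [0.738, 0.675, -0.0, -0.0]
ft_force: [-0.5, 0.0, -2.9]
width: 0.0078
```

Call:
{"name": "play_rows", "arguments": {
  "motion": [
    [0, 0, 0.004, 0, 0, 0, 0],
    [0, 0, 0.008, 0, 0, 0, 0],
    [0, 0, 0.008, 0, 0, 0, 0]
  ]
}}

```text
time: 20.98
ee_pos: [0.6466, 0.138, 0.1916]
eef_rot: [0.738, 0.675, 0.0, 0.0]
ft_force: [-1.6, -0.5, 0.4]
width: 0.0076
```

Contact (-3.6 to +0.4 N). Release and rise.

Call:
{"name": "play_rows", "arguments": {
  "motion": [
    [0, 0, 0.003, 0, 0, 0, 15],
    [0, 0, 0.003, 0, 0, 0, 30],
    [0, 0, 0.003, 0, 0, 0, 60],
    [0, 0, 0.003, 0, 0, 0, 60],
    [0, 0, 0.003, 0, 0, 0, 60]
  ]
}}

```text
time: 21.6
ee_pos: [0.6465, 0.1379, 0.1905]
eef_rot: [0.738, 0.675, 0.0, 0.0]
ft_force: [-0.4, 0.4, -0.2]
width: 0.045
```

Call:
{"name": "play_rows", "arguments": {
  "motion": [
    [0, 0, -0.1, 0, 0, 0, 60],
    [0, 0, -0.3, 0, 0, 0, 60],
    [0, 0, -0.55, 0, 0, 0, 60],
    [0, 0, -0.75, 0, 0, 0, 100],
    [0, 0, -0.75, 0, 0, 0, 100]
  ]
}}

```text
time: 22.22
ee_pos: [0.6472, 0.1389, 0.3458]
eef_rot: [0.738, 0.675, 0.003, 0.001]
ft_force: [0.7, 0.2, 0.0]
width: 0.0646
```

```bash
python3 - <<'E'
from h import *
plan((.53,-.04,.34),-30)
c=eyes.camera("side");q=eyes.camera("scene")
ca=cv2.resize(q["image"][160:260,310:440],None,fx=3.2,fy=3.2,interpolation=cv2.INTER_CUBIC)
cb=cv2.resize(c["image"][140:240,300:420],None,fx=3.2,fy=3.2,interpolation=cv2.INTER_CUBIC)
cv2.imwrite("pics/g.png",np.hstack([ca,cb])[:,:,::-1])
E
```

```text
pos [0.6472 0.1389 0.3458] yaw -5.1 F [0.7 0.2 0. ] w 0.0646 t 22.225
PLAN [-0.9431, -0.5044, 0.0231, 0.0036, -0.0027, 0.2767] rows>=3.4
```

View pics/g.png

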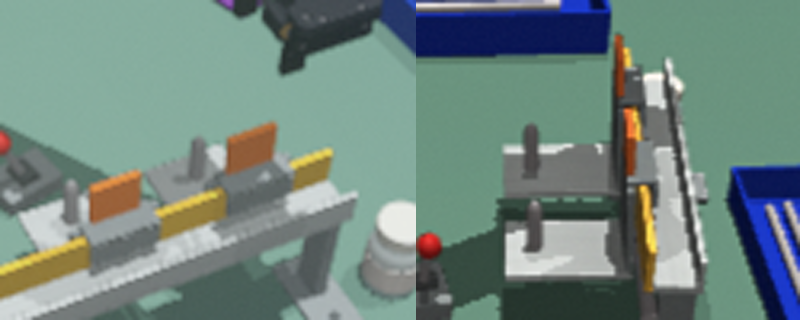

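Both carriers hang seated and square. Now the posts, then the mat.

```bash
python3 - <<'E'
from h import *
a=eyes.camera("scene");b=eyes.camera("side")
for nm,pa,pb in(("Atip",(331.9,217.2),(337.2,204.4)),("Afoot",(332.5,228.8),(337.2,218.1)),("Btip",(371.9,204.6),(335.9,179.8)),("Bfoot",(372.2,215),(335.9,193.8)),("pink",(296,237),(317,252)),("turq",(243,214),(259,280))):
    X=tri([ray(a,pa),ray(b,pb)]);print(nm,X.round(4),(proj(a,X)-pa).round(1))
for n,p in(("sc",a),("si",b)):print(n,[(d["xy"].round() if hasattr(d["xy"],"round") else np.round(d["xy"]),np.round(atz(p,d["xy"],.068)[:2],3),round(d["p"],2)) for d in eyes.landmark_of(p,"carrier1_post")])
plan((.56,-.05,.34),30)
E
```

```text
Atip [0.5482 0.0049 0.1252] [-0.1  0.7]
Afoot [0.551  0.007  0.0696] [-0.1  0.7]
Btip [0.5606 0.146  0.1225] [ 0.  -0.1]
Bfoot [0.5619 0.1512 0.0648] [-0.2  0.9]
pink [ 0.4813 -0.0893  0.0114] [-0.   0.2]
turq [ 0.3039 -0.2014  0.0099] [-0.1  0.3]
sc [(array([334., 232.]), array([0.559, 0.007]), 0.81), (array([385., 154.]), array([0.341, 0.352]), 0.76), (array([391., 216.]), array([0.593, 0.203]), 0.67)]
si [(array([338., 213.]), array([0.557, 0.031]), 0.81), (array([365., 226.]), array([ 0.634, -0.038]), 0.71), (array([261., 172.]), array([0.305, 0.294]), 0.57), (array([303., 237.]), array([ 0.437, -0.085]), 0.25)]
pos [0.6462 0.1376 0.3397] yaw -5.1 F [ 0.3 -0.8  0.2] w 0.0844 t 22.525
PLAN [-0.9728, -0.3458, -0.0005, -0.001, 0.0001, -0.39] rows>=3.3
```

Call:
{"name": "play_rows", "arguments": {
  "motion": [
    [-0.25, -0.08, 0, 0, 0, -0.1, 100],
    [-0.5, -0.17, 0, 0, 0, -0.2, 100],
    [-0.75, -0.26, 0, 0, 0, -0.3, 100],
    [-0.97, -0.34, 0, 0, 0, -0.4, 100],
    [-0.97, -0.34, 0, 0, 0, -0.5, 100]
  ]
}}

```text
time: 23.15
ee_pos: [0.5603, -0.0542, 0.3401]
eef_rot: [0.424, 0.905, -0.001, -0.0]
ft_force: [-0.4, 0.4, 0.5]
width: 0.0873
```

```bash
python3 - <<'E'
from h import *
plan((.50,-.2,.33),60)
E
```

```text
pos [ 0.5603 -0.0542  0.3401] yaw 39.8 F [-0.4  0.4  0.5] w 0.0873 t 23.15
PLAN [-0.3672, -0.6978, 0.0523, -0.0016, 0.0003, -0.2247] rows>=2.5
```

Call:
{"name": "play_rows", "arguments": {
  "motion": [
    [-0.12, -0.23, 0, 0, 0, -0.08, 100],
    [-0.25, -0.46, 0, 0, 0, -0.16, 100],
    [-0.37, -0.7, 0.05, 0, 0, -0.225, 100],
    [-0.45, -0.98, 0.05, 0, 0, -0.225, 100],
    [-0.45, -0.98, 0.05, 0, 0, -0.225, 100]
  ]
}}

```text
time: 23.78
ee_pos: [0.4658, -0.2491, 0.3297]
eef_rot: [0.262, 0.965, -0.001, -0.001]
ft_force: [0.6, 0.4, -0.6]
width: 0.087
```

```bash
python3 - <<'E'
from h import *
plan((.61,-.37,.33),60)
E
```

```text
pos [ 0.4658 -0.2491  0.3297] yaw 59.6 F [ 0.6  0.4 -0.6] w 0.087 t 23.775
PLAN [-0.9279, -0.157, -0.0028, -0.0011, -0.001, -0.0041] rows>=3.0
```

Call:
{"name": "play_rows", "arguments": {
  "motion": [
    [-0.3, -0.05, 0, 0, 0, 0, 100],
    [-0.6, -0.1, 0, 0, 0, 0, 100],
    [-0.93, -0.16, 0, 0, 0, 0, 100],
    [-0.93, -0.16, 0, 0, 0, 0, 100],
    [-0.93, -0.16, 0, 0, 0, 0, 100]
  ]
}}

```text
time: 24.4
ee_pos: [0.6149, -0.3628, 0.3298]
eef_rot: [0.257, 0.966, 0.001, -0.0]
ft_force: [0.0, 0.5, 1.1]
width: 0.0869
```

```bash
cat > col.py <<'E'
from h import *
def collars(name=None):
    out={}
    for n in("wrist","scene","side"):
        p=eyes.camera(n);w=n=="wrist"
        if name and w: save(p,name)
        out[n]=[]
        for d in eyes.regions_of(p,"collar1"):
            if d["p"]<.3: continue
            ys,xs=np.nonzero(d["region"]);
            X=atz(p,d["xy"],.018,w)
            px=p["image"][d["region"]].mean(0).round().astype(int).tolist()
            # hull/ellipse centre
            e=cv2.minEnclosingCircle(np.c_[xs,ys].astype(np.float32))[0]
            print(n,np.round(d["xy"]).tolist(),round(d["p"],2),X[:2].round(3),"encl",atz(p,e,.016,w)[:2].round(3),len(xs),px)
E
python3 - <<'E'
from col import *
collars("w3")
E
```

```text
wrist [341.0, 22.0] 0.97 [ 0.436 -0.223] encl [ 0.449 -0.224] 942 [189, 174, 169]
wrist [292.0, 62.0] 0.85 [ 0.455 -0.319] encl [ 0.441 -0.329] 976 [111, 101, 97]
wrist [432.0, 13.0] 0.83 [ 0.483 -0.081] encl [ 0.482 -0.092] 839 [194, 136, 161]
wrist [309.0, 130.0] 0.62 [ 0.56 -0.35] encl [ 0.562 -0.339] 832 [141, 127, 122]
scene [224.0, 259.0] 0.74 [ 0.452 -0.332] encl [ 0.441 -0.332] 306 [107, 104, 101]
scene [296.0, 239.0] 0.69 [ 0.492 -0.095] encl [ 0.487 -0.093] 275 [180, 140, 155]
scene [255.0, 246.0] 0.64 [ 0.453 -0.224] encl [ 0.451 -0.224] 255 [148, 142, 139]
scene [236.0, 285.0] 0.53 [ 0.558 -0.335] encl [ 0.562 -0.338] 322 [117, 113, 110]
side [318.0, 253.0] 0.85 [ 0.485 -0.101] encl [ 0.48  -0.094] 277 [174, 104, 125]
side [257.0, 282.0] 0.72 [ 0.3   -0.219] encl [ 0.306 -0.208] 339 [46, 127, 122]
side [307.0, 314.0] 0.71 [ 0.435 -0.347] encl [ 0.44 -0.33] 349 [93, 83, 80]
side [354.0, 310.0] 0.67 [ 0.563 -0.336] encl [ 0.56  -0.341] 362 [99, 88, 85]
side [310.0, 286.0] 0.54 [ 0.45  -0.242] encl [ 0.448 -0.226] 326 [137, 122, 117]
```

View pics/w3.png

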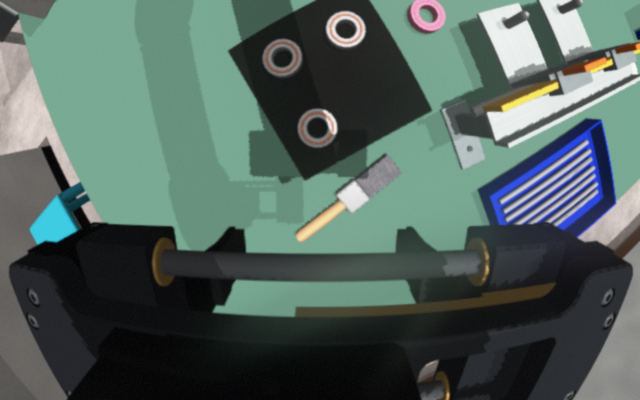

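Wrist view: collars at (282,57), (345,28), (317,128), the pink ring at (427,14), and the brush along (300,238)–(395,165). The enclosing-circle centres agree across all three cameras to about 3 mm.

```bash
python3 - <<'E'
from h import *
plan((.561,-.339,.12),60);plan((.561,-.339,.006),60)
E
```

```text
pos [ 0.6136 -0.3641  0.332 ] yaw 60.1 F [-0.4  0.8  0.2] w 0.0869 t 24.7
PLAN [0.2927, -0.0208, 1.0596, -0.0007, 0.0011, 0.0016] rows>=3.5
pos [ 0.6136 -0.3641  0.332 ] yaw 60.1 F [-0.4  0.8  0.2] w 0.0869 t 24.7
PLAN [0.2937, -0.0202, 1.6296, -0.0007, 0.0011, 0.0016] rows>=5.3
```

Call:
{"name": "play_rows", "arguments": {
  "motion": [
    [0.15, -0.01, 0.25, 0, 0, 0, 100],
    [0.293, -0.02, 0.5, 0, 0, 0, 100],
    [0.293, -0.02, 0.8, 0, 0, 0, 100],
    [0.293, -0.02, 1, 0, 0, 0, 100],
    [0.293, -0.02, 1, 0, 0, 0, 100]
  ]
}}

```text
time: 25.32
ee_pos: [0.5592, -0.3384, 0.1284]
eef_rot: [0.258, 0.966, 0.0, -0.002]
ft_force: [0.6, 0.4, 0.4]
width: 0.0869
```

```bash
python3 - <<'E'
from h import *
plan((.561,-.339,.006),60)
E
```

```text
pos [ 0.5592 -0.3384  0.1284] yaw 60.1 F [0.6 0.4 0.4] w 0.0869 t 25.325
PLAN [-0.0119, 0.0024, 0.6119, -0.0005, -0.0029, 0.0015] rows>=2.0
```

Call:
{"name": "play_rows", "arguments": {
  "motion": [
    [0, 0, 0.2, 0, 0, 0, 100],
    [0, 0, 0.45, 0, 0, 0, 100],
    [0, 0, 0.6, 0, 0, 0, 60],
    [0, 0, 0.62, 0, 0, 0, 50],
    [0, 0, 0.62, 0, 0, 0, 50]
  ],
  "squeeze": 25
}}

```text
time: 25.95
ee_pos: [0.5628, -0.3393, 0.0091]
eef_rot: [0.258, 0.966, -0.0, 0.001]
ft_force: [0.3, -1.0, 0.5]
width: 0.0648
```

Call:
{"name": "play_rows", "arguments": {
  "motion": [
    [0, 0, 0, 0, 0, 0, 40],
    [0, 0, 0, 0, 0, 0, 40],
    [0, 0, 0, 0, 0, 0, 40],
    [0, 0, 0, 0, 0, 0, 40]
  ]
}}

```text
time: 26.45
ee_pos: [0.5629, -0.3394, 0.0092]
eef_rot: [0.258, 0.966, -0.001, 0.002]
ft_force: [-1.5, 0.4, 8.0]
width: 0.0594
```

Call:
{"name": "play_rows", "arguments": {
  "motion": [
    [0, 0, -0.15, 0, 0, 0, 40],
    [0, 0, -0.4, 0, 0, 0, 40],
    [0, 0, -0.7, 0, 0, 0, 40],
    [0, 0, -1, 0, 0, 0, 40],
    [0, 0, -1, 0, 0, 0, 40]
  ]
}}

```text
time: 27.08
ee_pos: [0.5639, -0.3391, 0.2133]
eef_rot: [0.258, 0.966, -0.001, 0.005]
ft_force: [0.7, -0.9, -1.9]
width: 0.059
```

```bash
python3 - <<'E'
from h import *
plan((.549,-.18,.2),72);plan((.549,.006,.2),85)
E
```

```text
pos [ 0.5639 -0.3391  0.2133] yaw 60.2 F [ 0.7 -0.9 -1.9] w 0.059 t 27.075
PLAN [0.4611, 0.6528, 0.0619, -0.0008, 0.0061, -0.1316] rows>=2.6
pos [ 0.5639 -0.3391  0.2133] yaw 60.2 F [ 0.7 -0.9 -1.9] w 0.059 t 27.075
PLAN [0.9239, 1.4595, 0.0573, -0.0015, 0.006, -0.2761] rows>=5.5
```

Call:
{"name": "play_rows", "arguments": {
  "motion": [
    [0.16, 0.23, 0, 0, 0, -0.05, 40],
    [0.32, 0.46, 0, 0, 0, -0.1, 40],
    [0.48, 0.69, 0, 0, 0, -0.16, 40],
    [0.62, 0.9, 0.03, 0, 0, -0.22, 40],
    [0.68, 1, 0.03, 0, 0, -0.276, 40]
  ]
}}

```text
time: 27.7
ee_pos: [0.5422, -0.0942, 0.2004]
eef_rot: [0.04, 0.999, -0.0, -0.0]
ft_force: [-0.6, -0.3, -0.6]
width: 0.059
```

```bash
python3 - <<'E'
from h import *
plan((.549,.006,.2),85)
E
```

```text
pos [ 0.5422 -0.0942  0.2004] yaw 85.4 F [-0.6 -0.3 -0.6] w 0.059 t 27.7
PLAN [0.0065, 0.502, 0.0015, -0.0004, -0.0002, 0.0042] rows>=1.6
```

Call:
{"name": "play_rows", "arguments": {
  "motion": [
    [0.005, 0.25, 0, 0, 0, 0, 40],
    [0.007, 0.5, 0, 0, 0, 0, 40],
    [0.007, 0.5, 0, 0, 0, 0, 40],
    [0.007, 0.5, 0, 0, 0, 0, 40]
  ]
}}

```text
time: 28.2
ee_pos: [0.5502, 0.0016, 0.2003]
eef_rot: [0.044, 0.999, -0.0, -0.0]
ft_force: [-0.1, -0.3, -0.0]
width: 0.0591
```

```bash
python3 - <<'E'
from h import *
p=eyes.camera("wrist");q=eyes.camera("scene");c=eyes.camera("side")
ca=cv2.resize(q["image"][160:260,290:400],None,fx=3.2,fy=3.2,interpolation=cv2.INTER_CUBIC)
cb=cv2.resize(c["image"][150:250,280:390],None,fx=3.2,fy=3.2,interpolation=cv2.INTER_CUBIC)
cv2.imwrite("pics/i.png",np.hstack([ca,cb])[:,:,::-1])
plan((.549,.006,.15),85)
E
```

```text
pos [0.5503 0.0006 0.2003] yaw 84.9 F [-0.3 -0.  -1.6] w 0.0593 t 28.35
PLAN [0.009, 0.0262, 0.2517, -0.0003, -0.0001, -0.0016] rows>=0.8
```

View pics/i.png

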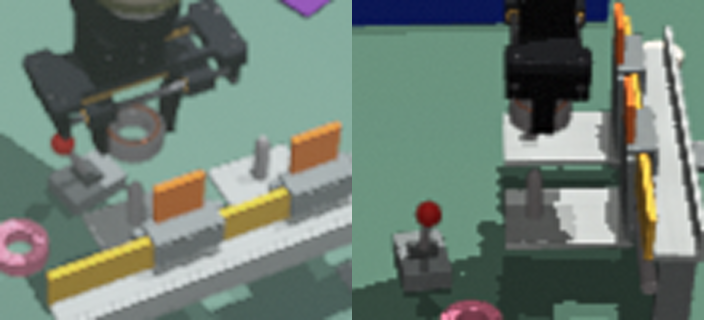

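Call:
{"name": "play_rows", "arguments": {
  "motion": [
    [0.009, 0.026, 0.1, 0, 0, 0, 40],
    [0.009, 0.026, 0.2, 0, 0, 0, 40],
    [0.009, 0.026, 0.3, 0, 0, 0, 40],
    [0.009, 0.026, 0.4, 0, 0, 0, 40],
    [0.009, 0.026, 0.4, 0, 0, 0, 40]
  ]
}}

```text
time: 28.98
ee_pos: [0.548, 0.0074, 0.1186]
eef_rot: [0.044, 0.999, 0.0, -0.001]
ft_force: [-0.4, -0.6, -1.1]
width: 0.059
```

Call:
{"name": "play_rows", "arguments": {
  "motion": [
    [0, 0, 0.05, 0, 0, 0, 40],
    [0, 0, 0.1, 0, 0, 0, 40],
    [0, 0, 0.15, 0, 0, 0, 40],
    [0, 0, 0.18, 0, 0, 0, 40],
    [0, 0, 0.18, 0, 0, 0, 40]
  ]
}}

```text
time: 29.6
ee_pos: [0.5488, 0.0075, 0.0841]
eef_rot: [0.044, 0.999, 0.0, -0.0]
ft_force: [0.1, 0.8, -1.1]
width: 0.059
```

Call:
{"name": "play_rows", "arguments": {
  "motion": [
    [0, 0, 0.01, 0, 0, 0, 40],
    [0, 0, 0.02, 0, 0, 0, 40],
    [0, 0, 0.02, 0, 0, 0, 80],
    [0, 0, 0.02, 0, 0, 0, 90],
    [0, 0, 0.02, 0, 0, 0, 90]
  ]
}}

```text
time: 30.22
ee_pos: [0.5491, 0.0075, 0.0807]
eef_rot: [0.044, 0.999, -0.0, 0.0]
ft_force: [-0.2, -0.5, 0.1]
width: 0.0758
```

Call:
{"name": "play_rows", "arguments": {
  "motion": [
    [0, 0, 0, 0, 0, 0, 90],
    [0, 0, -0.15, 0, 0, 0, 90],
    [0, 0, -0.4, 0, 0, 0, 90],
    [0, 0, -0.65, 0, 0, 0, 100],
    [0, 0, -0.85, 0, 0, 0, 100]
  ]
}}

```text
time: 30.85
ee_pos: [0.5492, 0.0077, 0.2527]
eef_rot: [0.044, 0.999, -0.0, 0.001]
ft_force: [0.7, -1.0, 0.7]
width: 0.086
```

```bash
python3 - <<'E'
from col import *
q=eyes.camera("scene");c=eyes.camera("side")
ca=cv2.resize(q["image"][160:260,290:400],None,fx=3.2,fy=3.2,interpolation=cv2.INTER_CUBIC)
cb=cv2.resize(c["image"][150:250,280:390],None,fx=3.2,fy=3.2,interpolation=cv2.INTER_CUBIC)
cv2.imwrite("pics/j.png",np.hstack([ca,cb])[:,:,::-1])
collars()
plan((.5,-.2,.25),72)
E
```

```text
wrist [235.0, 125.0] 0.81 [ 0.478 -0.098] encl [ 0.482 -0.089] 1332 [201, 137, 163]
wrist [144.0, 120.0] 0.64 [ 0.449 -0.235] encl [ 0.449 -0.223] 1195 [142, 128, 124]
wrist [155.0, 20.0] 0.63 [ 0.304 -0.206] encl [ 0.307 -0.199] 1220 [53, 146, 142]
wrist [102.0, 126.0] 0.62 [ 0.442 -0.318] encl [ 0.441 -0.329] 998 [145, 133, 129]
wrist [310.0, 187.0] 0.55 [ 0.57  -0.007] encl [0.56  0.006] 1691 [120, 110, 107]
scene [254.0, 246.0] 0.76 [ 0.453 -0.227] encl [ 0.451 -0.224] 232 [140, 134, 131]
scene [222.0, 257.0] 0.56 [ 0.442 -0.332] encl [ 0.442 -0.33 ] 234 [154, 148, 145]
scene [300.0, 236.0] 0.54 [ 0.486 -0.076] encl [ 0.485 -0.089] 237 [173, 125, 142]
scene [342.0, 228.0] 0.52 [0.527 0.061] encl [0.521 0.049] 705 [144, 131, 114]
scene [327.0, 227.0] 0.48 [0.497 0.018] encl [0.499 0.024] 128 [108, 106, 104]
side [258.0, 281.0] 0.8 [ 0.301 -0.214] encl [ 0.305 -0.207] 337 [41, 116, 112]
side [317.0, 250.0] 0.73 [ 0.482 -0.09 ] encl [ 0.48  -0.097] 280 [155, 89, 108]
side [308.0, 283.0] 0.69 [ 0.445 -0.23 ] encl [ 0.446 -0.225] 329 [112, 99, 95]
side [306.0, 315.0] 0.69 [ 0.433 -0.348] encl [ 0.437 -0.333] 271 [135, 121, 116]
side [334.0, 217.0] 0.48 [0.553 0.075] encl [0.557 0.095] 205 [77, 70, 67]
pos [0.5485 0.0074 0.2494] yaw 85.0 F [-0.2  0.1 -0.4] w 0.0873 t 31.25
PLAN [0.1509, -1.054, -0.0028, -0.0002, -0.0011, 0.1443] rows>=3.4
```

View pics/j.png

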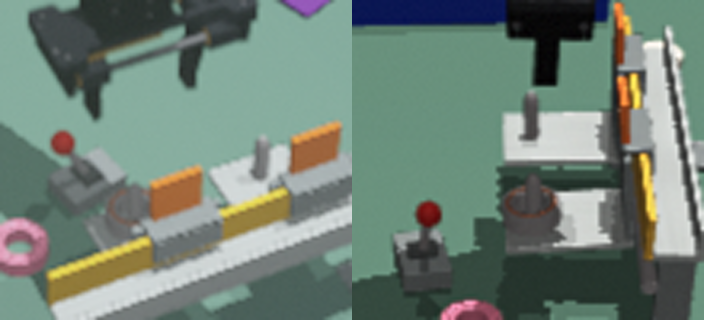

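Collar 1 is flat on post A. Next is the collar at (.449,-.224).

Call:
{"name": "play_rows", "arguments": {
  "motion": [
    [0.05, -0.25, 0, 0, 0, 0.04, 100],
    [0.1, -0.5, 0, 0, 0, 0.08, 100],
    [0.2, -0.75, 0, 0, 0, 0.12, 100],
    [0.3, -1, 0, 0, 0, 0.144, 100],
    [0.4, -1, 0, 0, 0, 0.144, 100]
  ]
}}

```text
time: 31.88
ee_pos: [0.4498, -0.1888, 0.2495]
eef_rot: [0.16, 0.987, 0.001, -0.001]
ft_force: [-0.0, 0.8, 0.5]
width: 0.0873
```

```bash
python3 - <<'E'
from h import *
plan((.449,-.2243,.09),72)
E
```

```text
pos [ 0.4498 -0.1888  0.2495] yaw 71.6 F [-0.   0.8  0.5] w 0.0873 t 31.875
PLAN [-0.0534, -0.1703, 0.7972, 0.0005, -0.001, -0.0043] rows>=2.6
```

Call:
{"name": "play_rows", "arguments": {
  "motion": [
    [-0.03, -0.1, 0.2, 0, 0, 0, 100],
    [-0.055, -0.18, 0.4, 0, 0, 0, 100],
    [-0.055, -0.18, 0.65, 0, 0, 0, 100],
    [-0.055, -0.18, 0.85, 0, 0, 0, 100],
    [-0.055, -0.18, 0.85, 0, 0, 0, 100]
  ]
}}

```text
time: 32.5
ee_pos: [0.4491, -0.2211, 0.0779]
eef_rot: [0.156, 0.988, 0.002, -0.003]
ft_force: [0.4, 0.5, 0.9]
width: 0.0872
```

```bash
python3 - <<'E'
from h import *
plan((.449,-.2243,.008),72)
E
```

```text
pos [ 0.4491 -0.2211  0.0779] yaw 72.1 F [0.4 0.5 0.9] w 0.0872 t 32.5
PLAN [-0.0065, -0.0164, 0.3494, 0.0015, -0.0036, 0.0008] rows>=1.1
```

Call:
{"name": "play_rows", "arguments": {
  "motion": [
    [0, -0.01, 0.15, 0, 0, 0, 100],
    [0, -0.01, 0.3, 0, 0, 0, 70],
    [0, -0.01, 0.35, 0, 0, 0, 40],
    [0, -0.01, 0.35, 0, 0, 0, 40],
    [0, -0.01, 0.35, 0, 0, 0, 40]
  ]
}}

```text
time: 33.12
ee_pos: [0.4515, -0.2247, 0.012]
eef_rot: [0.156, 0.988, -0.0, 0.001]
ft_force: [0.2, 1.5, 2.1]
width: 0.0581
```

Call:
{"name": "play_rows", "arguments": {
  "motion": [
    [0, 0, 0, 0, 0, 0, 40],
    [0, 0, 0, 0, 0, 0, 40],
    [0, 0, 0, 0, 0, 0, 40],
    [0, 0, 0, 0, 0, 0, 40]
  ]
}}

```text
time: 33.62
ee_pos: [0.4515, -0.2247, 0.012]
eef_rot: [0.156, 0.988, -0.001, 0.001]
ft_force: [-2.0, 0.8, 7.4]
width: 0.058
```

Call:
{"name": "play_rows", "arguments": {
  "motion": [
    [0, 0, -0.15, 0, 0, 0, 40],
    [0, 0, -0.4, 0, 0, 0, 40],
    [0, 0, -0.7, 0, 0, 0, 40],
    [0, 0, -1, 0, 0, 0, 40],
    [0, 0, -1, 0, 0, 0, 40]
  ]
}}

```text
time: 34.25
ee_pos: [0.4528, -0.2249, 0.2154]
eef_rot: [0.156, 0.988, -0.002, 0.003]
ft_force: [0.2, -0.2, -1.9]
width: 0.0586
```

```bash
python3 - <<'E'
from h import *
plan((.56,-.05,.21),80);plan((.560,.148,.21),85)
E
```

```text
pos [ 0.4528 -0.2249  0.2154] yaw 72.0 F [ 0.2 -0.2 -1.9] w 0.0586 t 34.25
PLAN [-0.2398, 0.9972, 0.0254, -0.0024, 0.0045, -0.0885] rows>=3.3
pos [ 0.4528 -0.2249  0.2154] yaw 72.0 F [ 0.2 -0.2 -1.9] w 0.0586 t 34.25
PLAN [0.0655, 1.9389, 0.0201, -0.0026, 0.0044, -0.1441] rows>=6.2
```

Call:
{"name": "play_rows", "arguments": {
  "motion": [
    [-0.06, 0.25, 0, 0, 0, -0.03, 40],
    [-0.12, 0.5, 0, 0, 0, -0.06, 40],
    [-0.18, 0.75, 0, 0, 0, -0.1, 40],
    [-0.24, 1, 0, 0, 0, -0.144, 40],
    [-0.24, 1, 0, 0, 0, -0.144, 40]
  ]
}}

```text
time: 34.88
ee_pos: [0.5585, -0.0434, 0.21]
eef_rot: [0.039, 0.999, 0.001, -0.0]
ft_force: [-0.8, 0.5, -1.5]
width: 0.0584
```

```bash
python3 - <<'E'
from h import *
plan((.560,.148,.21),85)
E
```

```text
pos [ 0.5585 -0.0434  0.21  ] yaw 85.5 F [-0.8  0.5 -1.5] w 0.0584 t 34.875
PLAN [0.0677, 0.9546, 0.0028, 0.0017, -0.0003, 0.0054] rows>=3.1
```

Call:
{"name": "play_rows", "arguments": {
  "motion": [
    [0.02, 0.3, 0, 0, 0, 0, 40],
    [0.04, 0.6, 0, 0, 0, 0, 40],
    [0.068, 0.95, 0, 0, 0, 0, 40],
    [0.068, 0.95, 0, 0, 0, 0, 40],
    [0.068, 0.95, 0, 0, 0, 0, 40]
  ]
}}

```text
time: 35.5
ee_pos: [0.5607, 0.1414, 0.21]
eef_rot: [0.043, 0.999, -0.0, -0.0]
ft_force: [-0.4, -0.6, -0.3]
width: 0.0583
```

```bash
python3 - <<'E'
from h import *
for n in("scene","side"):
    p=eyes.camera(n)
    for d in eyes.regions_of(p,"collar1"):
        ys,xs=np.nonzero(d["region"]);e=cv2.minEnclosingCircle(np.c_[xs,ys].astype(np.float32))[0]
        X=atz(p,e,.212,False)
        if np.hypot(*(X[:2]-[.56,.148]))<.06: print(n,X.round(3),d["p"],len(xs))
    X=(.55,.148,.205) ;print("expected px",proj(p,(.56,.148,.21)).round())
    if n=="scene": ca=cv2.resize(p["image"][130:240,320:420],None,fx=3.5,fy=3.5,interpolation=cv2.INTER_CUBIC)
    else: cb=cv2.resize(p["image"][110:220,290:390],None,fx=3.5,fy=3.5,interpolation=cv2.INTER_CUBIC)
cv2.imwrite("pics/k.png",np.hstack([ca,cb])[:,:,::-1])
plan((.560,.148,.13),85)
E
```

```text
scene [0.561 0.143 0.212] 0.46 210
expected px [375. 185.]
expected px [337. 157.]
pos [0.5614 0.1395 0.2103] yaw 84.8 F [-0.2 -0.7 -0.9] w 0.0581 t 35.7
PLAN [0.0108, 0.0422, 0.4014, -0.0006, -0.0001, -0.0021] rows>=1.3
```

View pics/k.png

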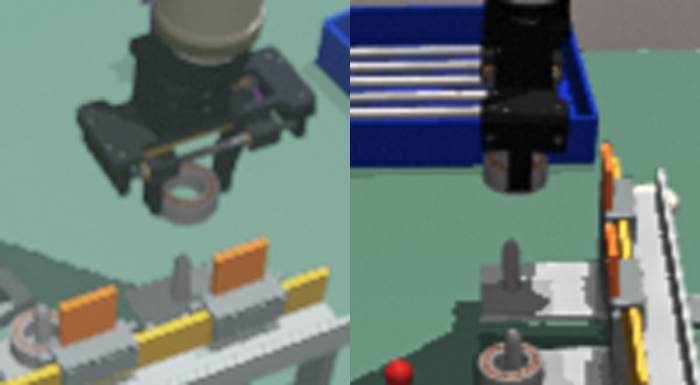

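The collar is centred in the grip above post B.

Call:
{"name": "play_rows", "arguments": {
  "motion": [
    [0.01, 0.042, 0.1, 0, 0, 0, 40],
    [0.01, 0.042, 0.2, 0, 0, 0, 40],
    [0.01, 0.042, 0.3, 0, 0, 0, 40],
    [0.01, 0.042, 0.4, 0, 0, 0, 40],
    [0.01, 0.042, 0.45, 0, 0, 0, 40]
  ]
}}

```text
time: 36.33
ee_pos: [0.5592, 0.1499, 0.1187]
eef_rot: [0.044, 0.999, -0.0, -0.001]
ft_force: [-0.8, -0.6, -0.5]
width: 0.0582
```

Call:
{"name": "play_rows", "arguments": {
  "motion": [
    [0, 0, 0.05, 0, 0, 0, 40],
    [0, 0, 0.1, 0, 0, 0, 40],
    [0, 0, 0.15, 0, 0, 0, 40],
    [0, 0, 0.175, 0, 0, 0, 40],
    [0, 0, 0.175, 0, 0, 0, 40]
  ]
}}

```text
time: 36.95
ee_pos: [0.5596, 0.1501, 0.0853]
eef_rot: [0.044, 0.999, -0.0, -0.0]
ft_force: [-0.4, -0.2, -0.7]
width: 0.058
```

Call:
{"name": "play_rows", "arguments": {
  "motion": [
    [0, 0, 0.01, 0, 0, 0, 40],
    [0, 0, 0.015, 0, 0, 0, 40],
    [0, 0, 0.015, 0, 0, 0, 80],
    [0, 0, 0.015, 0, 0, 0, 90],
    [0, 0, 0.015, 0, 0, 0, 90]
  ]
}}

```text
time: 37.58
ee_pos: [0.5598, 0.1502, 0.0826]
eef_rot: [0.044, 0.999, -0.0, 0.0]
ft_force: [-0.3, 0.0, -0.7]
width: 0.0759
```

Call:
{"name": "play_rows", "arguments": {
  "motion": [
    [0, 0, 0, 0, 0, 0, 90],
    [0, 0, -0.15, 0, 0, 0, 90],
    [0, 0, -0.4, 0, 0, 0, 90],
    [0, 0, -0.65, 0, 0, 0, 100],
    [0, 0, -0.85, 0, 0, 0, 100]
  ]
}}

```text
time: 38.2
ee_pos: [0.5598, 0.1504, 0.2547]
eef_rot: [0.044, 0.999, 0.0, 0.001]
ft_force: [0.4, 0.5, -0.0]
width: 0.0855
```

```bash
python3 - <<'E'
from col import *
collars()
plan((.48,-.04,.25),80)
E
```

```text
wrist [204.0, 180.0] 0.93 [ 0.554 -0.011] encl [ 0.559 -0.02 ] 1409 [149, 132, 127]
wrist [87.0, 42.0] 0.9 [ 0.306 -0.199] encl [ 0.311 -0.194] 990 [39, 106, 102]
wrist [309.0, 187.0] 0.89 [0.577 0.134] encl [0.571 0.148] 1718 [105, 97, 93]
wrist [46.0, 138.0] 0.68 [ 0.442 -0.322] encl [ 0.442 -0.327] 778 [112, 102, 100]
wrist [147.0, 135.0] 0.63 [ 0.479 -0.092] encl [ 0.482 -0.086] 1186 [171, 100, 121]
scene [224.0, 256.0] 0.8 [ 0.442 -0.326] encl [ 0.443 -0.327] 266 [145, 140, 137]
scene [244.0, 215.0] 0.71 [ 0.314 -0.2  ] encl [ 0.311 -0.201] 248 [65, 143, 139]
scene [370.0, 210.0] 0.7 [0.505 0.183] encl [0.513 0.184] 169 [111, 108, 104]
scene [330.0, 226.0] 0.69 [0.499 0.03 ] encl [0.5  0.02] 106 [146, 141, 138]
scene [296.0, 234.0] 0.67 [ 0.476 -0.084] encl [ 0.485 -0.091] 252 [176, 126, 143]
scene [357.0, 247.0] 0.6 [0.618 0.062] encl [0.663 0.063] 3663 [149, 152, 139]
side [305.0, 309.0] 0.82 [ 0.432 -0.327] encl [ 0.439 -0.33 ] 337 [134, 119, 114]
side [331.0, 218.0] 0.78 [0.542 0.073] encl [0.556 0.092] 191 [112, 101, 97]
side [333.0, 191.0] 0.74 [0.563 0.235] encl [0.567 0.242] 208 [79, 76, 72]
side [259.0, 281.0] 0.62 [ 0.305 -0.216] encl [ 0.304 -0.207] 334 [39, 108, 104]
side [317.0, 254.0] 0.5 [ 0.481 -0.109] encl [ 0.481 -0.098] 301 [152, 88, 104]
pos [0.5593 0.1498 0.2514] yaw 85.0 F [ 0.2 -0.2 -0.4] w 0.0868 t 38.5
PLAN [0.3122, -0.9801, 0.0079, -0.0005, -0.0009, 0.0554] rows>=3.3
```

Call:
{"name": "play_rows", "arguments": {
  "motion": [
    [0.08, -0.25, 0, 0, 0, 0.03, 100],
    [0.16, -0.5, 0, 0, 0, 0.07, 100],
    [0.25, -0.75, 0, 0, 0, 0.12, 100],
    [0.33, -1, 0, 0, 0, 0.17, 100],
    [0.33, -1, 0, 0, 0, 0.22, 100]
  ]
}}

```text
time: 39.12
ee_pos: [0.4746, -0.0487, 0.2513]
eef_rot: [0.22, 0.975, -0.001, -0.001]
ft_force: [-0.7, 1.3, 0.3]
width: 0.0871
```

```bash
python3 - <<'E'
from h import *
plan((.4415,-.23,.25),60)
E
```

```text
pos [ 0.4746 -0.0487  0.2513] yaw 64.5 F [-0.7  1.3  0.3] w 0.0871 t 39.125
PLAN [-0.2404, -0.8895, 0.0086, -0.0018, -0.0007, 0.0503] rows>=2.9
```

Call:
{"name": "play_rows", "arguments": {
  "motion": [
    [-0.07, -0.25, 0, 0, 0, 0.02, 100],
    [-0.14, -0.5, 0, 0, 0, 0.05, 100],
    [-0.21, -0.75, 0, 0, 0, 0.05, 100],
    [-0.27, -1, 0, 0, 0, 0.05, 100],
    [-0.27, -1, 0, 0, 0, 0.05, 100]
  ]
}}

```text
time: 39.75
ee_pos: [0.4393, -0.2516, 0.2508]
eef_rot: [0.256, 0.967, 0.001, -0.001]
ft_force: [0.0, 1.0, 0.2]
width: 0.0869
```

```bash
python3 - <<'E'
from h import *
plan((.4415,-.3285,.1),60)
E
```

```text
pos [ 0.4393 -0.2516  0.2508] yaw 60.3 F [0.  1.  0.2] w 0.0869 t 39.75
PLAN [-0.2022, -0.3289, 0.7532, 0.0003, -0.0018, 0.0032] rows>=2.7
```

Call:
{"name": "play_rows", "arguments": {
  "motion": [
    [-0.1, -0.17, 0.1, 0, 0, 0, 100],
    [-0.2, -0.33, 0.3, 0, 0, 0, 100],
    [-0.2, -0.33, 0.55, 0, 0, 0, 100],
    [-0.2, -0.33, 0.8, 0, 0, 0, 100],
    [-0.2, -0.33, 0.8, 0, 0, 0, 100]
  ]
}}

```text
time: 40.38
ee_pos: [0.442, -0.3221, 0.0891]
eef_rot: [0.252, 0.968, 0.002, -0.003]
ft_force: [0.4, 0.1, 1.3]
width: 0.0866
```

```bash
python3 - <<'E'
from col import *
collars()
plan((.4415,-.3285,.008),60)
E
```

```text
wrist [368.0, 12.0] 0.76 [ 0.323 -0.214] encl [ 0.315 -0.207] 1470 [96, 205, 201]
wrist [551.0, 124.0] 0.63 [ 0.476 -0.098] encl [ 0.48  -0.094] 2571 [204, 164, 180]
wrist [316.0, 225.0] 0.61 [ 0.451 -0.33 ] encl [ 0.441 -0.329] 3773 [145, 130, 125]
scene [224.0, 256.0] 0.71 [ 0.442 -0.326] encl [ 0.442 -0.329] 268 [103, 99, 97]
scene [296.0, 235.0] 0.58 [ 0.479 -0.087] encl [ 0.484 -0.09 ] 245 [183, 137, 154]
scene [366.0, 210.0] 0.5 [0.499 0.174] encl [0.51  0.184] 161 [155, 148, 143]
scene [328.0, 229.0] 0.4 [0.507 0.016] encl [0.498 0.022] 75 [159, 152, 149]
side [307.0, 310.0] 0.81 [ 0.436 -0.331] encl [ 0.439 -0.334] 421 [69, 62, 60]
side [258.0, 282.0] 0.6 [ 0.304 -0.217] encl [ 0.304 -0.206] 305 [41, 116, 112]
side [336.0, 192.0] 0.45 [0.576 0.227] encl [0.577 0.235] 92 [119, 107, 103]
side [333.0, 215.0] 0.43 [0.55  0.088] encl [0.563 0.091] 221 [117, 107, 103]
pos [ 0.4452 -0.3251  0.0945] yaw 60.7 F [-0.2  0.5  0.4] w 0.0872 t 40.675
PLAN [0.009, -0.0232, 0.4324, -0.0005, 0.0018, 0.0076] rows>=1.4
```

Call:
{"name": "play_rows", "arguments": {
  "motion": [
    [0.009, -0.023, 0.15, 0, 0, 0, 100],
    [0.009, -0.023, 0.3, 0, 0, 0, 75],
    [0.009, -0.023, 0.42, 0, 0, 0, 50],
    [0.009, -0.023, 0.42, 0, 0, 0, 40],
    [0.009, -0.023, 0.42, 0, 0, 0, 40]
  ]
}}

```text
time: 41.3
ee_pos: [0.4412, -0.3283, 0.0101]
eef_rot: [0.253, 0.967, -0.0, 0.001]
ft_force: [0.3, 0.2, -0.2]
width: 0.0587
```

Call:
{"name": "play_rows", "arguments": {
  "motion": [
    [0, 0, 0, 0, 0, 0, 40],
    [0, 0, 0, 0, 0, 0, 40],
    [0, 0, 0, 0, 0, 0, 40],
    [0, 0, 0, 0, 0, 0, 40]
  ]
}}

```text
time: 41.8
ee_pos: [0.4408, -0.3282, 0.0095]
eef_rot: [0.253, 0.967, -0.0, 0.001]
ft_force: [-1.7, 0.5, 8.0]
width: 0.0591
```

Call:
{"name": "play_rows", "arguments": {
  "motion": [
    [0, 0, -0.15, 0, 0, 0, 40],
    [0, 0, -0.4, 0, 0, 0, 40],
    [0, 0, -0.7, 0, 0, 0, 40],
    [0, 0, -1, 0, 0, 0, 40],
    [0, 0, -1, 0, 0, 0, 40]
  ]
}}

```text
time: 42.42
ee_pos: [0.4425, -0.3286, 0.2133]
eef_rot: [0.253, 0.967, -0.002, 0.003]
ft_force: [-0.6, 0.1, -1.7]
width: 0.059
```

```bash
python3 - <<'E'
from h import *
plan((.549,.007,.21),85)
E
```

```text
pos [ 0.4425 -0.3286  0.2133] yaw 60.7 F [-0.6  0.1 -1.7] w 0.059 t 42.425
PLAN [0.3572, 1.7241, 0.0102, -0.0023, 0.0045, -0.2701] rows>=5.6
```

Call:
{"name": "play_rows", "arguments": {
  "motion": [
    [0.05, 0.25, 0, 0, 0, -0.05, 40],
    [0.1, 0.5, 0, 0, 0, -0.1, 40],
    [0.15, 0.75, 0, 0, 0, -0.17, 40],
    [0.2, 1, 0, 0, 0, -0.23, 40],
    [0.2, 1, 0, 0, 0, -0.27, 40]
  ]
}}

```text
time: 43.05
ee_pos: [0.504, -0.1288, 0.2081]
eef_rot: [0.039, 0.999, 0.001, -0.0]
ft_force: [-0.1, -1.0, -0.8]
width: 0.0588
```

```bash
python3 - <<'E'
from h import *
plan((.549,.007,.21),85)
E
```

```text
pos [ 0.504  -0.1288  0.2081] yaw 85.5 F [-0.1 -1.  -0.8] w 0.0588 t 43.05
PLAN [-0.1718, 0.6946, -0.0086, 0.0007, -0.0001, 0.0061] rows>=2.3
```

Call:
{"name": "play_rows", "arguments": {
  "motion": [
    [-0.06, 0.23, 0, 0, 0, 0, 40],
    [-0.12, 0.46, 0, 0, 0, 0, 40],
    [-0.17, 0.69, 0, 0, 0, 0, 40],
    [-0.17, 0.69, 0, 0, 0, 0, 40],
    [-0.17, 0.69, 0, 0, 0, 0, 40]
  ]
}}

```text
time: 43.68
ee_pos: [0.5489, 0.0003, 0.2077]
eef_rot: [0.044, 0.999, -0.0, -0.001]
ft_force: [0.8, 0.0, -1.1]
width: 0.059
```

```bash
python3 - <<'E'
from h import *
plan((.549,.0075,.115),85)
p=eyes.camera("scene");q=eyes.camera("side")
ca=cv2.resize(p["image"][130:250,300:410],None,fx=3.5,fy=3.5,interpolation=cv2.INTER_CUBIC)
cb=cv2.resize(q["image"][120:240,290:400],None,fx=3.5,fy=3.5,interpolation=cv2.INTER_CUBIC)
cv2.imwrite("pics/l.png",np.hstack([ca,cb])[:,:,::-1])
E
```

```text
pos [5.489e-01 3.000e-04 2.077e-01] yaw 85.0 F [ 0.8  0.  -1.1] w 0.059 t 43.675
PLAN [0.0021, 0.036, 0.4636, -0.0002, -0.0007, 0.0001] rows>=1.5
```

View pics/l.png

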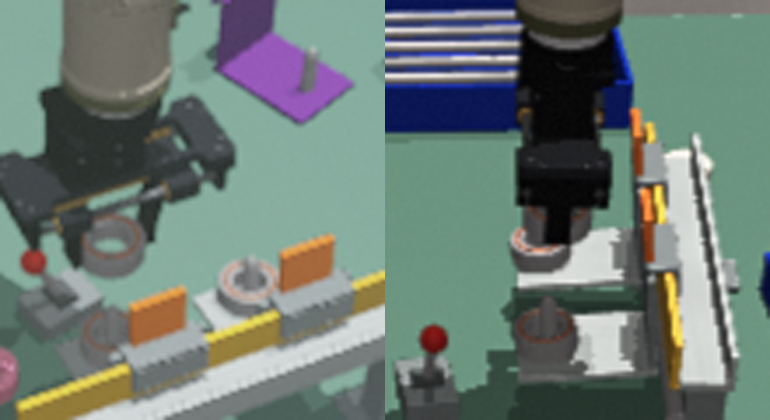

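One collar sits flat on each post, and the third is held centred above post A.

Call:
{"name": "play_rows", "arguments": {
  "motion": [
    [0, 0.036, 0.1, 0, 0, 0, 40],
    [0, 0.036, 0.2, 0, 0, 0, 40],
    [0, 0.036, 0.3, 0, 0, 0, 40],
    [0, 0.036, 0.4, 0, 0, 0, 40],
    [0, 0.036, 0.4, 0, 0, 0, 40]
  ]
}}

```text
time: 44.4
ee_pos: [0.5489, 0.0077, 0.1266]
eef_rot: [0.044, 0.999, 0.0, -0.001]
ft_force: [0.8, 0.3, -0.1]
width: 0.0586
```

Call:
{"name": "play_rows", "arguments": {
  "motion": [
    [0, 0, 0.04, 0, 0, 0, 40],
    [0, 0, 0.08, 0, 0, 0, 40],
    [0, 0, 0.11, 0, 0, 0, 40],
    [0, 0, 0.11, 0, 0, 0, 40]
  ]
}}

```text
time: 44.9
ee_pos: [0.5497, 0.0078, 0.1062]
eef_rot: [0.044, 0.999, -0.0, -0.0]
ft_force: [-0.0, 0.7, -1.1]
width: 0.0585
```

Call:
{"name": "play_rows", "arguments": {
  "motion": [
    [0, 0, 0.01, 0, 0, 0, 40],
    [0, 0, 0.01, 0, 0, 0, 60],
    [0, 0, 0.01, 0, 0, 0, 80],
    [0, 0, 0.01, 0, 0, 0, 90],
    [0, 0, 0.01, 0, 0, 0, 90]
  ]
}}

```text
time: 45.52
ee_pos: [0.55, 0.0079, 0.1046]
eef_rot: [0.044, 0.999, -0.0, 0.0]
ft_force: [0.7, -0.3, -0.6]
width: 0.0764
```

Call:
{"name": "play_rows", "arguments": {
  "motion": [
    [0, 0, 0, 0, 0, 0, 90],
    [0, 0, -0.15, 0, 0, 0, 90],
    [0, 0, -0.4, 0, 0, 0, 90],
    [0, 0, -0.65, 0, 0, 0, 100],
    [0, 0, -0.75, 0, 0, 0, 100]
  ]
}}

```text
time: 46.15
ee_pos: [0.5508, 0.0083, 0.2574]
eef_rot: [0.044, 0.999, -0.0, 0.002]
ft_force: [0.3, 1.0, -0.1]
width: 0.0857
```

```bash
python3 - <<'E'
from h import *
p=eyes.camera("scene");q=eyes.camera("side");w=eyes.camera("wrist")
ca=cv2.resize(p["image"][130:250,300:410],None,fx=3.5,fy=3.5,interpolation=cv2.INTER_CUBIC)
cb=cv2.resize(q["image"][120:240,290:400],None,fx=3.5,fy=3.5,interpolation=cv2.INTER_CUBIC)
cv2.imwrite("pics/m.png",np.hstack([ca,cb])[:,:,::-1])
for n,c,wr in(("scene",p,0),("side",q,0),("wrist",w,1)):
    hsv=cv2.cvtColor(c["image"],cv2.COLOR_RGB2HSV);m=cv2.inRange(hsv,(0,150,90),(4,255,255))|cv2.inRange(hsv,(174,150,90),(180,255,255));k,l,st,ce=cv2.connectedComponentsWithStats(m)
    print(n,[(ce[i].round(1).tolist(),int(st[i,4]),atz(c,ce[i],.093,wr)[:2].round(3).tolist()) for i in range(1,k) if st[i,4]>12])
    print([(np.round(d["xy"]),round(d["p"],2),atz(c,d["xy"],.0,wr)[:2].round(3)) for d in eyes.landmark_of(c,"line_lever_base")])
plan((.46,-.07,.25),5)
E
```

```text
scene [([309.2, 204.3], 27, [0.439, -0.016])]
[(array([321., 215.]), 0.84, array([0.429, 0.034]))]
side [([303.5, 215.9], 34, [0.443, -0.011]), ([97.3, 393.9], 56, [-0.022, -0.609])]
[(array([363., 157.]), 0.74, array([0.715, 0.5  ])), (array([300., 233.]), 0.56, array([0.434, 0.018]))]
wrist [([287.1, 85.6], 405, [0.443, -0.017])]
[(array([320.,  86.]), 0.62, array([0.436, 0.018]))]
pos [0.5493 0.0076 0.2529] yaw 85.0 F [-0.4 -0.8  0.4] w 0.0869 t 46.45
PLAN [0.4106, -0.4256, 0.0155, -0.0011, -0.0011, 0.8887] rows>=7.5
```

View pics/m.png

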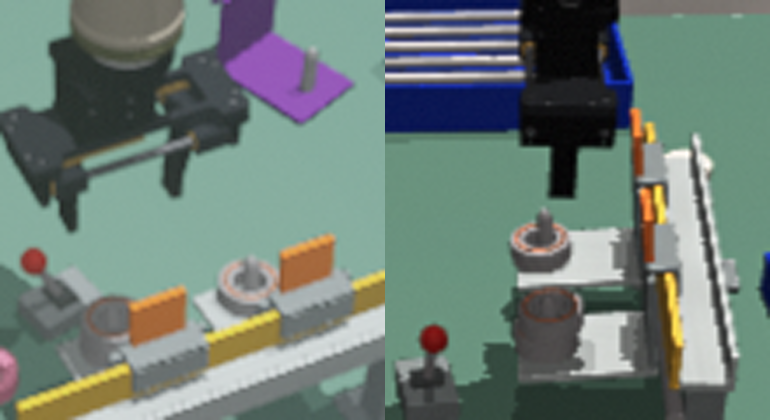

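All three collars are down: two on post A, one on post B. Now the lever. Its ball is at (.443,-.017) and its block at (.436,.018), so I push toward +y with shut fingers.

Call:
{"name": "play_rows", "arguments": {
  "motion": [
    [0.13, -0.1, 0, 0, 0, 0, 60],
    [0.26, -0.2, 0, 0, 0, 0, 30],
    [0.4, -0.35, 0, 0, 0, 0, 0],
    [0.5, -0.5, 0, 0, 0, 0, 0],
    [0.5, -0.5, 0, 0, 0, 0, 0]
  ]
}}

```text
time: 47.08
ee_pos: [0.4397, -0.0858, 0.2536]
eef_rot: [0.047, 0.999, -0.001, -0.001]
ft_force: [0.8, 0.1, 0.3]
width: 0.0451
```

```bash
python3 - <<'E'
from h import *
plan((.441,-.088,.08),88)
E
```

```text
pos [ 0.4397 -0.0858  0.2536] yaw 84.7 F [0.8 0.1 0.3] w 0.0451 t 47.075
PLAN [-0.0092, -0.0087, 0.8678, -0.0013, -0.0011, -0.0371] rows>=2.8
```

Call:
{"name": "play_rows", "arguments": {
  "motion": [
    [-0.01, -0.02, 0.2, 0, 0, -0.02, 0],
    [-0.01, -0.02, 0.4, 0, 0, -0.037, 0],
    [-0.01, -0.02, 0.6, 0, 0, -0.037, 0],
    [-0.01, -0.02, 0.86, 0, 0, -0.037, 0],
    [-0.01, -0.02, 0.86, 0, 0, -0.037, 0]
  ]
}}

```text
time: 47.7
ee_pos: [0.4408, -0.085, 0.0795]
eef_rot: [0.013, 1.0, 0.003, -0.003]
ft_force: [-0.2, 0.3, 0.7]
width: 0.0016
```

```bash
python3 - <<'E'
from h import *
plan((.437,-.02,.082),90);plan((.432,.02,.082),90)
E
```

```text
pos [ 0.4408 -0.085   0.0795] yaw 88.5 F [-0.2  0.3  0.7] w 0.0016 t 47.7
PLAN [0.0277, 0.3242, -0.0107, 0.0033, -0.004, -0.0171] rows>=1.0
pos [ 0.4408 -0.085   0.0795] yaw 88.5 F [-0.2  0.3  0.7] w 0.0016 t 47.7
PLAN [0.0581, 0.5234, -0.0095, 0.0033, -0.004, -0.0171] rows>=1.7
```

Call:
{"name": "play_rows", "arguments": {
  "motion": [
    [0.01, 0.1, 0, 0, 0, 0, 0],
    [0.015, 0.2, 0, 0, 0, 0, 0],
    [0.025, 0.3, 0, 0, 0, 0, 0],
    [0.03, 0.37, 0, 0, 0, 0, 0],
    [0.035, 0.42, 0, 0, 0, 0, 0]
  ]
}}

```text
time: 48.32
ee_pos: [0.4393, -0.0021, 0.0836]
eef_rot: [0.014, 1.0, -0.001, 0.001]
ft_force: [-1.2, -2.1, 0.9]
width: 0.0005
```

Call:
{"name": "play_rows", "arguments": {
  "motion": [
    [0.005, 0.025, 0, 0, 0, 0, 0],
    [0.01, 0.05, 0, 0, 0, 0, 0],
    [0.015, 0.075, 0, 0, 0, 0, 0],
    [0.02, 0.1, 0, 0, 0, 0, 0],
    [0.02, 0.1, 0, 0, 0, 0, 0]
  ]
}}

```text
time: 48.95
ee_pos: [0.4351, 0.0175, 0.0825]
eef_rot: [0.014, 1.0, 0.0, -0.0]
ft_force: [-0.3, 0.7, -0.4]
width: 0.0004
```

```bash
cat > ball.py <<'E'
from h import *
def ball():
    R=[]
    for n,wr in(("scene",0),("side",0),("wrist",1)):
        c=eyes.camera(n);hsv=cv2.cvtColor(c["image"],cv2.COLOR_RGB2HSV);m=cv2.inRange(hsv,(0,150,70),(4,255,255))|cv2.inRange(hsv,(174,150,70),(180,255,255));k,l,st,ce=cv2.connectedComponentsWithStats(m)
        print(n,[(ce[i].round(1).tolist(),int(st[i,4]),atz(c,ce[i],.093,wr)[:2].round(3).tolist()) for i in range(1,k) if st[i,4]>8])
    plan((.43,.03,.08),90)
E
python3 -c "from ball import *;ball()"
```

```text
scene [([324.0, 196.1], 17, [0.432, 0.044])]
side [([97.3, 394.0], 59, [-0.022, -0.609])]
wrist []
pos [0.4353 0.0171 0.0825] yaw 88.3 F [-0.5  0.1  0.5] w 0.0006 t 49.1
PLAN [0.0283, 0.0638, 0.0126, 0.0, -0.0, -0.0188] rows>=0.2
```

Call:
{"name": "play_rows", "arguments": {
  "motion": [
    [0.005, 0.015, 0, 0, 0, 0, 0],
    [0.01, 0.03, 0, 0, 0, 0, 0],
    [0.01, 0.045, 0, 0, 0, 0, 0],
    [0.01, 0.055, 0, 0, 0, 0, 0]
  ]
}}

```text
time: 49.6
ee_pos: [0.4335, 0.0283, 0.0825]
eef_rot: [0.015, 1.0, -0.0, -0.0]
ft_force: [-0.9, -0.8, -1.2]
width: 0.0003
```

Call:
{"name": "play_rows", "arguments": {
  "motion": [
    [0, 0.01, 0, 0, 0, 0, 0],
    [0, 0.02, 0, 0, 0, 0, 0],
    [0, 0.03, 0, 0, 0, 0, 0]
  ]
}}

```text
time: 49.98
ee_pos: [0.4337, 0.0316, 0.0824]
eef_rot: [0.016, 1.0, -0.002, -0.0]
ft_force: [-0.6, -15.4, 1.9]
width: 0.0005
```

That is the end stop (-15 N). Back off and look.

Call:
{"name": "play_rows", "arguments": {
  "motion": [
    [0, -0.1, 0, 0, 0, 0, 0],
    [0, -0.25, -0.1, 0, 0, 0, 0],
    [0, -0.3, -0.35, 0, 0, 0, 0],
    [0, -0.5, -0.6, 0, 0, 0, 0],
    [0, -0.8, -0.8, 0, 0, 0, 0]
  ]
}}

```text
time: 50.6
ee_pos: [0.4301, -0.1168, 0.239]
eef_rot: [0.014, 1.0, -0.002, 0.001]
ft_force: [0.1, -1.2, 0.0]
width: 0.0007
```

Call:
{"name": "play_rows", "arguments": {
  "motion": [
    [0, -0.2, 0, 0, 0, 0, 0],
    [0, -0.4, 0, 0, 0, 0, 0],
    [0, -0.4, 0, 0, 0, 0, 0]
  ]
}}

```text
time: 50.98
ee_pos: [0.4265, -0.1992, 0.236]
eef_rot: [0.017, 1.0, 0.001, 0.0]
ft_force: [0.1, 0.9, -0.3]
width: 0.001
```

```bash
python3 - <<'E'
from ball import *
ball()
p=eyes.camera("scene");q=eyes.camera("side")
ca=cv2.resize(p["image"][150:330,210:450],None,fx=1.6,fy=2,interpolation=cv2.INTER_CUBIC)
cb=cv2.resize(q["image"][130:340,250:430],None,fx=2,fy=360/210,interpolation=cv2.INTER_CUBIC)
cv2.imwrite("pics/n.png",np.hstack([ca,cb])[:,:,::-1])
E
```

```text
scene [([326.4, 195.3], 29, [0.432, 0.053])]
side [([97.3, 394.1], 58, [-0.021, -0.609])]
wrist [([529.6, 190.6], 222, [0.435, 0.055])]
pos [ 0.4273 -0.1954  0.2363] yaw 88.4 F [ 0.3 -0.4  0.1] w 0.0003 t 51.125
PLAN [0.0186, 1.1268, 0.7822, 0.0003, 0.0001, -0.0179] rows>=4.4
```

View pics/n.png

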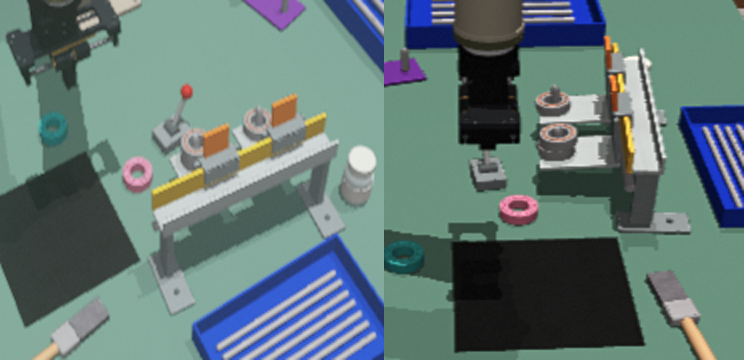

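The ball is at y=.054, so the lever is at about 0.97, against its stop. The mat is empty, the carriers and collars are in place, and the jar and brush are unmoved.

```bash
python3 -c "
from h import *
print(job.close_job())"
```

```text
the job is handed in; nothing more can be done
None
```

The job is done and handed in at about 51 s of the 210 s allowed.

- **Carriers:** Both hang behind the yellow lip. Each was lowered until the measured force showed the rail taking its weight, then let go. The pictures show them seated and square.
- **Collars:** Only three welded collars were on the mat. Two are on the post of the first carrier hung and one on the other, all lying flat in the last picture.
- **Lever:** I pushed it over until it met its stop at about 15 N. The ball moved from y = -0.017 to +0.054, which puts the lever at about 0.97 rad.
- **Left alone:** The jar, the brush, the purple carrier and the pink and turquoise rings look undisturbed. The gripper was clear of everything at the end.

My first grasp of a carrier lifted before the fingers had closed, so I reopened and repeated it, with no effect on the carrier. The side camera could not see the ball in the last check because the arm was in the way. The scene and wrist cameras agreed on its place to about 3 mm. No last check failed; the hand-in reports no verdict.

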